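# Clear the soapstone-carving table

## Robot

A 6-joint arm with a two-finger parallel gripper is mounted at the origin on the work surface. World frame = base frame: x ahead of the robot, y to its left, z up, the work surface at z = 0. Lengths are in m, angles in rad, forces in N, time in s.
With the tool pointing down it reaches from about 0.3 to 1 m from the base axis. Payload 5.1 kg.
Tool frame: the origin (TCP) lies midway between the tips of the shut fingers; the grasp point (between the pads) lies 19 mm behind it (r.tcp_to_grasp is the distance from the TCP to the grasp point, in m); z points along the fingers, y is the line along which they close (so a half turn about z gives the same grasp; the last joint's range is limited). The gripper opens to 95 mm and grips with 3 to 60 N. Pads are 20 mm wide; open, the fingers measure 119 mm over their backs; the gripper's body (75 mm by 180 mm) begins 59 mm behind the grasp point.
Start: joints at [1.038, 0.124, 1.65, -0, 1.367, -0.083], TCP at [0.283, 0.585, 0.215] pointing down, gripper open.
Joint ranges: [-2.61, 2.61], [-1.02, 2.33], [0.03, 2.71], [-1.35, 4.49], [0.32, 2.68], [-2.91, 2.91]. Speed limits (rad/s): [2.57, 2.57, 3.14, 3.14, 3.14, 3.14].

## Interface

Orientations are given as [roll, pitch, yaw] about the fixed x, y, z axes, in that order (R = Rz(yaw) Ry(pitch) Rx(roll)).
In Python, from workcell import r gives the robot as it stands.
- The arm moves only by the tool step_arm, never from a script. Its argument "targets" is a list of rows, each an object of numbers: "jaw": the opening, from 0 (shut) to 1 (fully open); "dx", "dy", "dz": the shift along the world's x, y, z in m; "ax", "ay", "az": the turn, a rotation vector about the world's x, y, z in degrees. A call has 1 to 8 rows; each row shifts and turns the commanded pose from where the row before left it; what a row does not reach is not made up. A row lasts 1/10 s, in which the tool goes at most 50 mm and 8.59 degrees, less where a joint would pass 70% of its speed; a pose out of reach is approached as far as the arm can. A call is refused whole if a number of a shift passes 0.05 or a number of a turn 8.59, either way. A call with a gripper value outside its range is refused whole. The fingers move at their own pace and stop on an object; the grip force is fixed at half the most. Time passes only in rows, so rows that do not move let the fingers close. It gives the time, the measured TCP pose, the force, the opening and the grip force at its end, in the units of the state.
- r.sense(): the state, without advancing time (a new reading comes with each control period).
- r.camera(name): name is "side" or "top" or "wrist"; returns the picture (384x512x3 uint8, red, green, blue); there is no depth.
- r.camera_params(name): a dict with "K" (3x3 intrinsics, pixels), "dist_coeffs" ([k1, k2, p1, p2, k3] as OpenCV has them; the pictures are not rectified), "view" (4x4, takes a point from world to camera coordinates); the wrist camera has in their place "mount" (4x4, takes a point from camera to tool coordinates, whose origin is the TCP and whose axes are the flange's). Camera axes: x right, y down, z forward; pixel columns grow to the right and rows downward; lengths in m; the calibration is good to about 2 mm. A picture is of the moment at which its call begins: read the wrist's pose just before it. camera_params takes no time and is no camera call.
- r.hand_in(): hands the job in; it is judged then, once.
Trained networks look in the newest picture that a camera, given by its name, has taken for a name from the list of things; names that differ only in an ending like _2 or _b are one class to them, and where a whole thing is asked for, a point or a joint stands for the part that bears it (a point fixed in the world has none). Each returns a list of dicts, best first, with "p" (0 to 1); they miss things now and then, are a little off and sometimes report something else, mostly with a low value. They report only what shows in the picture. A call takes as long as a camera call.
- r.look_for(query, camera): "at" ([x, y, z] in m, in world coordinates, good to about 4 mm: the middle of the surface that is visible of it).
- r.pinpoint(query, camera): "at" ([x, y, z] in m, in world coordinates, good to about 4 mm: a listed point, or the origin of a listed thing).
The state is a dict: "time": time; "joints": joint angles; "joint_velocities": joint speeds; "joint_efforts": joint torques, N m; "eef_pos": TCP position; "tcp_rot": TCP orientation; "wrist_force": force on the tool from outside, world axes, zero at the start; "moment": the same for the moment, N m; "opening": finger opening in m; "grip_force": force on a finger pad.
Only numpy, scipy, OpenCV 4.12 (cv2) and the standard library are available. Lean on these libraries where they do the work, as an engineer would, in place of code of your own. Each camera call takes 0.05 s, during which the arm holds its last target. There are 200 camera calls.

## Task

Clear the carving table after class: put every leftover stone blank, including any still lying in a bowl, into the plywood box whose tab carries a sample chip of the same stone. Set the large plaster bowl, emptied, upright in the middle of the drying board, and nest the medium bowl in it and the small bowl in the medium one, each standing level on the floor of the one around it. Leave the tools and other things on the table where they lie.

Things in the scene. Friction and masses are not known exactly. Their poses are not given: they have to be found in the camera images.
- pale1: seal blank of pale cream soapstone, a square bar 50 x 24 x 24 mm, about 80 g, x along its length, origin at its centre; may be absent. Starts lying on the table
- pale2: seal blank of pale cream soapstone, a square bar 50 x 24 x 24 mm, about 80 g, x along its length, origin at its centre; may be absent. Starts lying on the table
- pale3: seal blank of pale cream soapstone, a square bar 50 x 24 x 24 mm, about 80 g, x along its length, origin at its centre; may be absent. Starts lying on the table
- dark1: pendant blank of dark grey-green soapstone, a flat slab 50 (x) x 34 (y) x 16 (z) mm, about 75 g, origin at its centre; may be absent. Starts lying flat on the table
- dark2: pendant blank of dark grey-green soapstone, a flat slab 50 (x) x 34 (y) x 16 (z) mm, about 75 g, origin at its centre; may be absent. Starts lying flat on the table
- dark3: pendant blank of dark grey-green soapstone, a flat slab 50 (x) x 34 (y) x 16 (z) mm, about 75 g, origin at its centre; may be absent. Starts lying flat on the floor of the large bowl
- box_pale: fixed open plywood box for the pale stone: outside 142 (x) x 112 (y) mm and 45 mm high, walls and floor 6 mm; a small tab juts out at rim height from its +x end, with a sample chip of that stone glued on top (55 mm high there). Origin: centre of the underside, z up. The two boxes may change places
- box_dark: fixed open plywood box for the dark stone: outside 142 (x) x 112 (y) mm and 45 mm high, walls and floor 6 mm; a small tab juts out at rim height from its +x end, with a sample chip of that stone glued on top (55 mm high there). Origin: centre of the underside, z up. The two boxes may change places
- bowl_large: the largest of three grey plaster-mixing bowls, round, open, 140 mm outside diameter over the upright top collar (from 30 mm up to the rim), narrowing below it to 120 mm at the foot; 58 mm high, wall 7 mm, floor 9 mm thick, inside diameter 126 mm at the collar. Origin: centre of the underside, z up along its axis. Loose, about 0.1 to 0.2 kg, starts upright on the table
- bowl_medium: the middle of three grey plaster-mixing bowls, round, open, 106 mm outside diameter over the upright top collar (from 30 mm up to the rim), narrowing below it to 91 mm at the foot; 58 mm high, wall 7 mm, floor 9 mm thick, inside diameter 92 mm at the collar. Origin: centre of the underside, z up along its axis. Loose, about 0.1 to 0.2 kg, starts upright on the table
- bowl_small: the smallest of three grey plaster-mixing bowls, round, open, 72 mm outside diameter over the upright top collar (from 30 mm up to the rim), narrowing below it to 62 mm at the foot; 58 mm high, wall 7 mm, floor 9 mm thick, inside diameter 58 mm at the collar. Origin: centre of the underside, z up along its axis. Loose, about 0.1 to 0.2 kg, starts upright on the table
- board_top (a point): centre of the top face of the drying board, a fixed square pale wooden board 150 x 150 mm and 12 mm thick with two darker stripes, lying on the table; z up
- file: bystander: flat steel file with a blue handle, lying on the table; origin at the joint of blade (110 mm along +x, 14 mm wide) and handle (75 mm along -x, 18 mm thick)
- pencil: bystander: dark pencil, 168 mm long and 8 mm thick, lying along its x axis, point at +93 mm and blunt end at -75 mm from its origin
- riffler: bystander: double-ended riffler with a pink grip, 140 mm long and 9 mm thick, lying along its x axis; origin at its middle
- sanding_block: bystander: cork sanding block 60 x 34 x 24 mm; origin at the centre of its underside
- eraser: bystander: white eraser 30 x 18 x 12 mm among the bowls; origin at the centre of its underside

How it is judged:
By the outcome, as a careful person would: the job done as asked, in the order asked, and still so for the second after the job is handed in, with the robot touching nothing.
Of pale1, pale2, pale3, dark1, dark2, dark3 only 4 to 6 are there at a start; the rules pass over those that are not, and their reading is None.
At some moment in a run one of pale1, pale2, pale3, dark1, dark2 may be knocked a few centimetres aside while the robot is not near it.
Once in a run the grip may slacken for a moment while it holds something.
It also fails if it takes over 200 s, if anything falls off the work surface, if the arm or the gripper's body presses on something with over 40 N, if the wrist force passes 120 N, or if a joint passes its speed limit or range.

## Working session

There is one attempt and no reset: what is moved stays moved. The work goes in short steps, Python scripts to look and compute and a tool call to move; the robot and the scene stay as the last step left them, time stands still between calls to the robot, and variables do not carry over. Pictures are saved under pics/ and viewed, at most 14 in all, crops included, and the job is handed in when it is done.

Besides the shell and the picture viewer there is one more tool, called as name([rows], argument=value, ...), one row to a line, values as JSON. step_arm: Moves the arm, as the interface text tells. Its arguments: {"type":"object","properties":{"targets":{"type":"array","items":{"type":"object","properties":{"jaw":{"type":"number"},"dx":{"type":"number"},"dy":{"type":"number"},"dz":{"type":"number"},"ax":{"type":"number"},"ay":{"type":"number"},"az":{"type":"number"}}}}},"required":["targets"]}

```bash
ls; mkdir -p pics; python3 - <<'E'
from workcell import r
import cv2
for c in ("top","side"):
    im=r.camera(c); cv2.imwrite(f"pics/{c}0.png",cv2.resize(im[...,::-1],(800,600)))
for n in ["pale1","dark1","box_pale","box_dark","bowl_large","bowl_medium","bowl_small","board_top","eraser","file","pencil","riffler","sanding_block"]:
    for c in ("top","side"):
        print(n,c,[(round(d['p'],2),[round(float(v),3) for v in d['at']]) for d in r.pinpoint(n,c)][:5])
print(r.sense()); print(r.camera_params("wrist"))
E
```

```text
pics
pale1 top [(0.73, [0.435, 0.074, 0.011]), (0.73, [0.436, 0.242, 0.012]), (0.54, [0.512, -0.01, 0.01])]
pale1 side [(0.71, [0.51, -0.007, 0.014]), (0.46, [0.437, 0.241, 0.011]), (0.43, [0.434, 0.075, 0.011])]
dark1 top [(0.82, [0.467, -0.23, 0.018]), (0.75, [0.501, 0.142, 0.008])]
dark1 side [(0.71, [0.468, -0.229, 0.017]), (0.61, [0.503, 0.144, 0.011])]
box_pale top [(0.71, [0.454, 0.382, -0.001])]
box_pale side [(0.87, [0.453, 0.385, -0.002])]
box_dark top [(0.74, [0.59, 0.279, 0.0])]
box_dark side [(0.94, [0.593, 0.279, -0.002])]
bowl_large top [(0.75, [0.461, -0.229, -0.005])]
bowl_large side [(0.84, [0.463, -0.228, -0.004]), (0.66, [0.622, -0.246, 0.002])]
bowl_medium top [(0.97, [0.624, -0.245, -0.004])]
bowl_medium side [(0.57, [0.624, -0.243, -0.001])]
bowl_small top [(0.95, [0.537, -0.428, 0.001]), (0.18, [0.435, 0.239, 0.009])]
bowl_small side [(0.79, [0.539, -0.426, 0.001]), (0.53, [0.544, -0.114, -0.003])]
board_top top [(0.82, [0.647, -0.009, 0.013]), (0.33, [0.594, 0.281, 0.0])]
board_top side [(0.77, [0.641, -0.015, 0.016]), (0.61, [0.541, -0.112, -0.002]), (0.4, [
[... 1285 characters left out ...]
: array([-0.01632986,  0.01426171, -0.04815097]), 'grip_force': 0.0, 'opening': 0.0947962119821529}
{'K': array([[329.95160123,   0.        , 254.89318712],
       [  0.        , 329.95160123, 193.13062337],
       [  0.        ,   0.        ,   1.        ]]), 'dist_coeffs': array([-0.09872261,  0.        ,  0.        ,  0.        ,  0.        ]), 'mount': array([[ 3.68295115e-04, -9.64680813e-01, -2.63421323e-01,
         7.46753305e-02],
       [ 9.99999877e-01,  4.42838736e-04, -2.23607422e-04,
        -9.00423361e-04],
       [ 3.32362955e-04, -2.63421208e-01,  9.64680857e-01,
        -1.70062979e-01],
       [ 0.00000000e+00,  0.00000000e+00,  0.00000000e+00,
         1.00000000e+00]])}
```

View pics/top0.png

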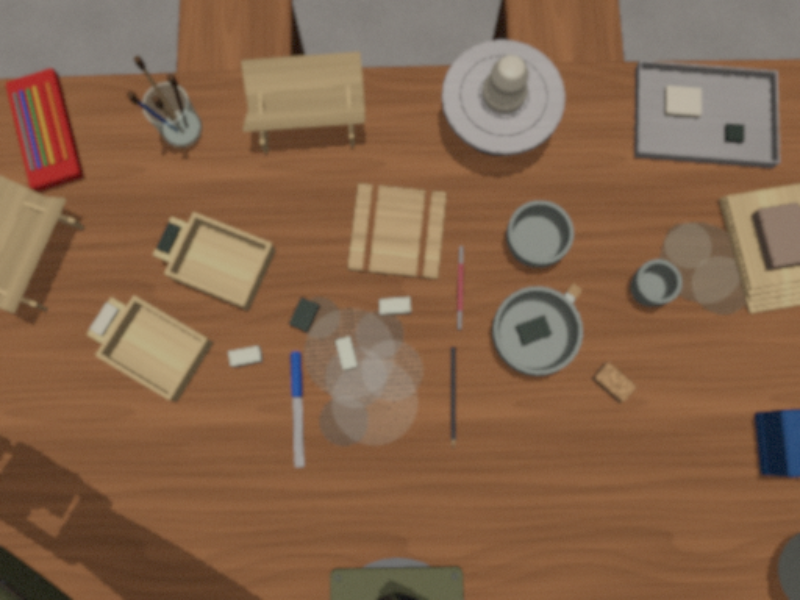

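View pics/side0.png

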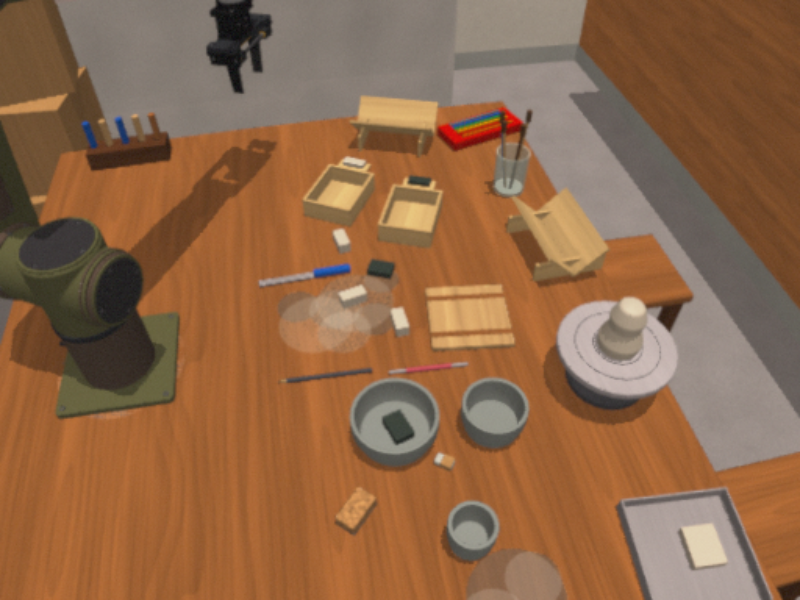

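The top view shows pale bars at (244,356), (346,352) and (395,306). Dark slabs are at (305,314) and at (534,330), inside the large bowl. The pale box's tab is at (105,318), the dark box's at (168,237), and the board is at (398,230). The side view agrees, with five blanks and the other bowls empty.

```bash
cat > h.py <<'E'
from workcell import r
import numpy as np, cv2
P={c:r.camera_params(c) for c in("top","side")}
def ray(c,px):
    p=P[c]; u=cv2.undistortPoints(np.array(px,float).reshape(-1,1,2),p["K"],p["dist_coeffs"])[:,0]
    V=np.array(p["view"]); R,t=V[:3,:3],V[:3,3]
    return -R.T@t, np.c_[u,np.ones(len(u))]@R
def plane(c,px,z):
    o,d=ray(c,px); return o+d*((z-o[2])/d[:,2])[:,None]
def proj(c,X):
    p=P[c]; V=np.array(p["view"]); return cv2.projectPoints(np.array(X,float).reshape(-1,1,3),cv2.Rodrigues(V[:3,:3])[0],V[:3,3],p["K"],p["dist_coeffs"])[0][:,0]
def tri(a,b):
    (o1,d1),(o2,d2)=ray("top",a),ray("side",b); d1,d2=d1[0],d2[0]
    s=np.linalg.lstsq(np.c_[d1,-d2],o2-o1,rcond=None)[0]; p,q=o1+s[0]*d1,o2+s[1]*d2
    return (p+q)/2,np.linalg.norm(p-q)
def mask(im,kind):
    h=cv2.cvtColor(im,cv2.COLOR_RGB2HSV).astype(int); H,S,V=h[...,0],h[...,1],h[...,2]
    m=(V>150)&(S<75) if kind=="pale" else (V<75)
    return m.astype(np.uint8)
def blob(im,c,kind,X,w=16):
    u,v=proj(c,X)[0].round().astype(int); m=mask(im,kind); k=np.zeros_like(m); k[max(v-w,0):v+w,max(u-w,0):u+w]=1; m*=k
    n,l,st,ce=cv2.connectedComponentsWithStats(m)
    if n<2: return None
    i=1+np.argmax(st[1:,4]); ct=cv2.findContours((l==i).astype(np.uint8),0,cv2.CHAIN_APPROX_NONE)[0][0]
    return ct.reshape(-1,2).astype(float),ce[i],st[i,4]
def blank(kind,X,ims=None,ztop=None):
    ims=ims or {c:r.camera(c) for c in("top","side")}
    a,b=blob(ims["top"],"top",kind,X),blob(ims["side"],"side",kind,X)
    if a is None: return None
    zt=ztop or (.024 if kind=="pale" else .016)
    w=plane("top",a[0],zt)[:,:2]*1000
    (cx,cy),(w1,h1),ang=cv2.minAreaRect(w.astype(np.float32))
    yaw=ang if w1>h1 else ang+90
    z=tri(a[1],b[1]) if b is not None else None
    return dict(at=(round(cx/1000,4),round(cy/1000,4)),size=sorted((round(w1),round(h1))),long=round((yaw+90)%180-90,1),tri=None if z is None else (z[0].round(3),round(z[1],4)),area=a[2])
def go(x,y,z=None,close=None):
    "print shift to go; close = wanted direction angle (deg) of the closing line"
    s=r.sense(); e=s["eef_pos"]; yaw=np.degrees(s["tcp_rot"][2])
    d=[x-e[0],y-e[1]]+([z-e[2]] if z is not None else [])
    t=None if close is None else round((close-(yaw-90)+90)%180-90,1)
    print("shift mm",np.round(np.array(d)*1000),"turn",t,"now",e.round(4),"yaw",round(yaw,1))
E
python3 - <<'E'
from h import *
ims={c:r.camera(c) for c in("top","side")}
for k,X in [("pale",(.435,.242,.012)),("pale",(.435,.075,.012)),("pale",(.512,-.009,.012)),("dark",(.502,.143,.008)),("dark",(.467,-.23,.017))]:
    print(k,blank(k,X,ims,.025 if X[1]<-.2 else None))
# boxes: chip yaw
for k,X in [("pale",(.454,.384)),("dark",(.592,.279))]:
    X=np.array(X)
    for a in(58,66):
        c=X+.086*np.array([np.cos(np.radians(a)),np.sin(np.radians(a))])
        b=blob(ims["top"],"top",k,(*c,.055),14); bs=blob(ims["side"],"side",k,(*c,.055),14)
        if b: q=plane("top",b[1],.055)[0][:2]; print("chip",k,q.round(3),b[2],"yaw",np.degrees(np.arctan2(*(q-X)[::-1])).round(1),tri(b[1],bs[1]) if bs else 0)
# board & bowls from top
def comp(c,fn,X,w):
    h=cv2.cvtColor(ims[c],cv2.COLOR_RGB2HSV).astype(int)
    u,v=proj(c,X)[0].round().astype(int); print(X,"hsv",h[v,u]); m=fn(h).astype(np.uint8); k=np.zeros_like(m);k[v-w:v+w,u-w:u+w]=1;m*=k
    n,l,st,ce=cv2.connectedComponentsWithStats(m); i=1+np.argmax(st[1:,4])
    return max(cv2.findContours((l==i).astype(np.uint8),0,cv2.CHAIN_APPROX_NONE)[0],key=len).reshape(-1,2).astype(float)
for n,X in [("L",(.462,-.229,.058)),("M",(.624,-.245,.058)),("S",(.538,-.427,.058))]:
    for c in("top","side"):
        ct=comp(c,lambda h:(h[...,1]<90)&(h[...,2]>60)&(h[...,0]>20),X,50 if n!="S" else 28); w=plane(c,ct,.058)[:,:2]
        ct2=cv2.convexHull(w.astype(np.float32)); print(n,c,[np.round(v,4) for v in cv2.minEnclosingCircle(ct2)])
h=cv2.cvtColor(ims["top"],cv2.COLOR_RGB2HSV); u,v=proj("top",(.645,-.01,.012))[0].astype(int); print(h[v-32:v+33:8,u],h[v,u-40:u+41:8])
cv2.imwrite("pics/crop1.png",cv2.resize(ims["top"][110:260,210:400,::-1],(760,600),interpolation=cv2.INTER_CUBIC))
E
```

```text
pale {'at': (0.4357, 0.235), 'size': [25, 51], 'long': -79.7, 'tri': (array([0.434, 0.235, 0.027]), np.float64(0.0024)), 'area': np.int32(197)}
pale {'at': (0.4365, 0.0711), 'size': [27, 51], 'long': 15.3, 'tri': (array([0.435, 0.07 , 0.029]), np.float64(0.0015)), 'area': np.int32(209)}
pale {'at': (0.5134, -0.0095), 'size': [25, 50], 'long': -86.4, 'tri': (array([ 0.511, -0.009,  0.028]), np.float64(0.0025)), 'area': np.int32(190)}
dark {'at': (0.5007, 0.1386), 'size': [31, 48], 'long': -26.3, 'tri': (array([0.501, 0.139, 0.014]), np.float64(0.0002)), 'area': np.int32(218)}
dark {'at': (0.4658, -0.2303), 'size': [28, 47], 'long': -71.6, 'tri': (array([ 0.466, -0.231,  0.02 ]), np.float64(0.0003)), 'area': np.int32(203)}
chip pale [0.494 0.455] 216 yaw 60.3 (array([0.4931505 , 0.45243476, 0.06082437]), np.float64(0.0002218084326333719))
chip pale [0.494 0.455] 217 yaw 60.4 (array([0.49308664, 0.45247653, 0.06078104]), np.float64(8.307671321555866e-05))
chip dark [0.626 0.356] 124 yaw 66.4 (array([0.62479718, 0.3550988 , 0.05718122]), np.float64(0.0002978292077272104))
chip dark [0.62
[... 270 characters left out ...]
.float64(0.0768)]
(0.624, -0.245, 0.058) hsv [ 43  13 139]
M top [array([ 0.6188, -0.2424]), np.float64(0.055)]
(0.624, -0.245, 0.058) hsv [ 30  18 155]
M side [array([ 0.6142, -0.2529]), np.float64(0.0624)]
(0.538, -0.427, 0.058) hsv [ 43  13 140]
S top [array([ 0.5323, -0.4259]), np.float64(0.0407)]
(0.538, -0.427, 0.058) hsv [ 25  20 154]
S side [array([ 0.5334, -0.4331]), np.float64(0.0419)]
[[ 13 137 143]
 [ 18  94 171]
 [ 18  92 175]
 [ 18  91 182]
 [ 18  89 180]
 [ 17  95 167]
 [ 19  82 184]
 [ 18  92 178]
 [ 11 143 121]] [[ 13 144 133]
 [ 13 143 137]
 [ 18  93 178]
 [ 15 112 152]
 [ 18  90 182]
 [ 18  89 180]
 [ 18  89 180]
 [ 18  92 180]
 [ 17  93 179]
 [ 16 110 150]
 [ 13 139 139]]
```

View pics/crop1.png

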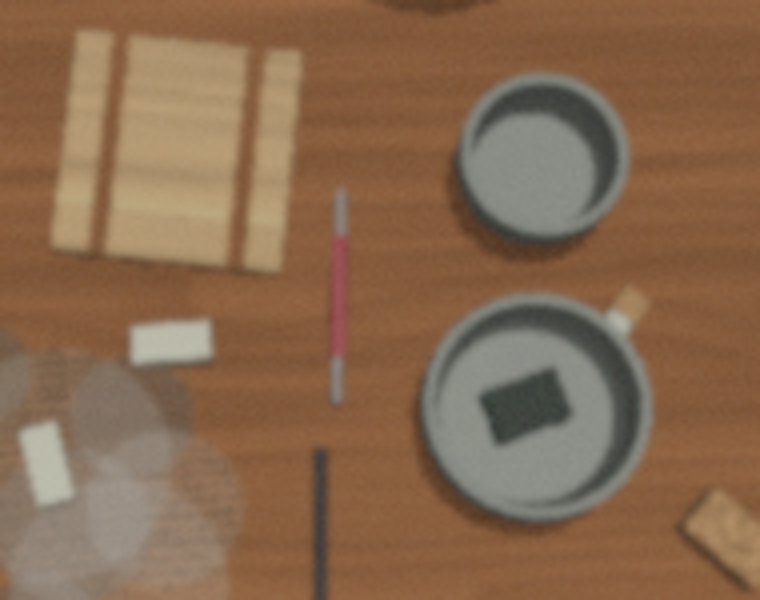

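The crop shows the board, riffler, pencil, medium bowl and large bowl clearly. The eraser lies just outside the large bowl's rim at about (620,325). There is nothing between the grip sides I plan to use.

```bash
python3 -c "
from h import *
go(.4355,.2365,.08,10.3)"
```

```text
shift mm [ 153. -349. -135.] turn -53.9 now [0.2826 0.5853 0.2146] yaw 154.2
```

step_arm([
  {"dx":0.022,"dy":-0.05,"dz":-0.01,"az":-7.7,"jaw":0.7},
  {"dx":0.022,"dy":-0.05,"dz":-0.01,"az":-7.7,"jaw":0.7},
  {"dx":0.022,"dy":-0.05,"dz":-0.02,"az":-7.7,"jaw":0.7},
  {"dx":0.022,"dy":-0.05,"dz":-0.02,"az":-7.7,"jaw":0.7},
  {"dx":0.022,"dy":-0.05,"dz":-0.025,"az":-7.7,"jaw":0.7},
  {"dx":0.022,"dy":-0.05,"dz":-0.025,"az":-7.7,"jaw":0.7},
  {"dx":0.021,"dy":-0.049,"dz":-0.025,"az":-7.7,"jaw":0.7},
  {"jaw":0.7},
])

```text
schema error: expected keys jaw, dx, dy, dz, ax, ay, az
```

```bash
cat >> h.py <<'E'
def wrist_blank(kind,ztop,X=None,tag=None):
    "mask in wrist picture, projected on plane ztop; all blobs"
    s=r.sense(); from scipy.spatial.transform import Rotation as Ro
    im=r.camera("wrist"); p=r.camera_params("wrist"); M=np.array(p["mount"])
    R=Ro.from_euler("xyz",s["tcp_rot"]).as_matrix(); Rc=R@M[:3,:3]; o=R@M[:3,3]+s["eef_pos"]
    if tag: cv2.imwrite(f"pics/{tag}.png",im[...,::-1])
    n,l,st,ce=cv2.connectedComponentsWithStats(mask(im,kind))
    for i in range(1,n):
        if st[i,4]<400: continue
        ct=max(cv2.findContours((l==i).astype(np.uint8),0,cv2.CHAIN_APPROX_NONE)[0],key=len).reshape(-1,1,2).astype(float)
        u=cv2.undistortPoints(ct,p["K"],p["dist_coeffs"])[:,0]; d=np.c_[u,np.ones(len(u))]@Rc.T
        w=(o+d*((ztop-o[2])/d[:,2])[:,None])[:,:2]*1000
        (cx,cy),(a,b),g=cv2.minAreaRect(w.astype(np.float32)); g=g if a>b else g+90
        print("wrist",kind,(round(cx/1000,4),round(cy/1000,4)),sorted((round(a),round(b))),"long",round((g+90)%180-90,1),"px",ce[i].round(),st[i,4])
E
python3 -c "
from h import *
go(.4355,.2365,.004,10.3); wrist_blank('pale',.024,tag='w1')"
```

```text
shift mm [ 153. -349. -211.] turn -53.9 now [0.2826 0.5853 0.2146] yaw 154.2
wrist pale (0.3267, 0.8079) [136, 337] long 0.0 px [433. 136.] 9659
```

View pics/w1.png

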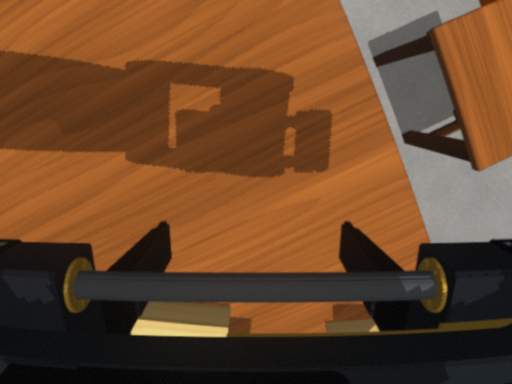

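The wrist view shows the fingers from above at (165,235) and (345,235). The arm has not moved, because every row needs all seven keys.

step_arm([
  {"dx":0.022,"dy":-0.05,"dz":-0.01,"ax":0,"ay":0,"az":-7.7,"jaw":0.7},
  {"dx":0.022,"dy":-0.05,"dz":-0.01,"ax":0,"ay":0,"az":-7.7,"jaw":0.7},
  {"dx":0.022,"dy":-0.05,"dz":-0.02,"ax":0,"ay":0,"az":-7.7,"jaw":0.7},
  {"dx":0.022,"dy":-0.05,"dz":-0.02,"ax":0,"ay":0,"az":-7.7,"jaw":0.7},
  {"dx":0.022,"dy":-0.05,"dz":-0.025,"ax":0,"ay":0,"az":-7.7,"jaw":0.7},
  {"dx":0.022,"dy":-0.05,"dz":-0.025,"ax":0,"ay":0,"az":-7.7,"jaw":0.7},
  {"dx":0.021,"dy":-0.049,"dz":-0.025,"ax":0,"ay":0,"az":-7.7,"jaw":0.7},
  {"dx":0,"dy":0,"dz":0,"ax":0,"ay":0,"az":0,"jaw":0.7},
])

```text
time: 2.35
eef_pos: [0.4139, 0.2795, 0.096]
tcp_rot: [-3.136, 0.003, 1.743]
wrist_force: [0.2, -0.2, -1.1]
opening: 0.0664
grip_force: 0.0
```

```bash
python3 -c "
from h import *
go(.4355,.2365,.004,10.3); wrist_blank('pale',.024,tag='w2')"
```

```text
shift mm [ 22. -43. -92.] turn 0.4 now [0.4139 0.2795 0.096 ] yaw 99.9
wrist pale (0.4342, 0.2407) [23, 36] long -80.1 px [274. 254.] 1084
```

View pics/w2.png

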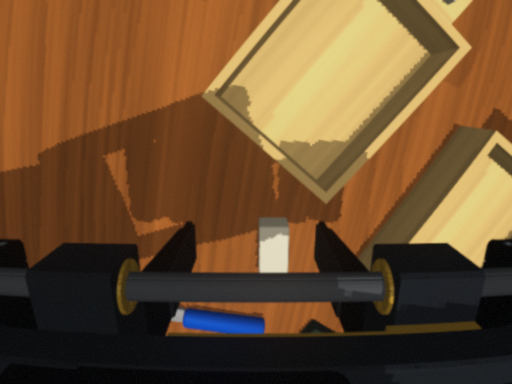

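The wrist view shows the pale bar at (274,245), centred between the fingers, so the placement agrees.

step_arm([
  {"dx":0.011,"dy":-0.022,"dz":-0.02,"ax":0,"ay":0,"az":0,"jaw":0.7},
  {"dx":0.011,"dy":-0.021,"dz":-0.02,"ax":0,"ay":0,"az":0,"jaw":0.7},
  {"dx":0,"dy":0,"dz":-0.03,"ax":0,"ay":0,"az":0,"jaw":0.7},
  {"dx":0,"dy":0,"dz":-0.022,"ax":0,"ay":0,"az":0,"jaw":0.7},
  {"dx":0,"dy":0,"dz":0,"ax":0,"ay":0,"az":0,"jaw":0.1},
  {"dx":0,"dy":0,"dz":0,"ax":0,"ay":0,"az":0,"jaw":0.1},
  {"dx":0,"dy":0,"dz":0,"ax":0,"ay":0,"az":0,"jaw":0.1},
  {"dx":0,"dy":0,"dz":0,"ax":0,"ay":0,"az":0,"jaw":0.1},
])

```text
time: 3.2
eef_pos: [0.4378, 0.2425, 0.0093]
tcp_rot: [3.138, -0.001, 1.752]
wrist_force: [0.5, -0.0, -1.0]
opening: 0.04
grip_force: 0.0
```

```bash
cat >> h.py <<'E'
BOX={"pale":(np.array([.454,.384]),60.4),"dark":(np.array([.592,.279]),66.4)}
def slot(kind,bx,by,z,closedir):
    "closedir: angle of the closing line in the box frame"
    c,y=BOX[kind]; a=np.radians(y); p=c+np.array([[np.cos(a),-np.sin(a)],[np.sin(a),np.cos(a)]])@[bx,by]
    go(p[0],p[1],z,y+closedir)
E
python3 -c "
from h import *
slot('pale',-.042,0,.014,0); slot('pale',-.042,0,.014,90)"
```

```text
shift mm [ -5. 105.   5.] turn 50.0 now [0.4378 0.2425 0.0093] yaw 100.4
shift mm [ -5. 105.   5.] turn -40.0 now [0.4378 0.2425 0.0093] yaw 100.4
```

step_arm([
  {"dx":0,"dy":-0.004,"dz":-0.005,"ax":0,"ay":0,"az":0,"jaw":0.1},
  {"dx":0,"dy":0,"dz":0,"ax":0,"ay":0,"az":0,"jaw":0.1},
  {"dx":0,"dy":0,"dz":0,"ax":0,"ay":0,"az":0,"jaw":0.1},
  {"dx":0,"dy":0,"dz":0,"ax":0,"ay":0,"az":0,"jaw":0.1},
])

```text
time: 3.6
eef_pos: [0.4364, 0.2374, 0.0023]
tcp_rot: [-3.141, 0.0, 1.751]
wrist_force: [-0.0, 0.4, -0.2]
opening: 0.0236
grip_force: 30.0
```

step_arm([
  {"dx":0,"dy":0,"dz":0.03,"ax":0,"ay":0,"az":0,"jaw":0.1},
  {"dx":0,"dy":0,"dz":0.04,"ax":0,"ay":0,"az":0,"jaw":0.1},
  {"dx":-0.001,"dy":0.018,"dz":0.01,"ax":0,"ay":0,"az":8.3,"jaw":0.1},
  {"dx":-0.001,"dy":0.018,"dz":0,"ax":0,"ay":0,"az":8.3,"jaw":0.1},
  {"dx":-0.001,"dy":0.018,"dz":0,"ax":0,"ay":0,"az":8.3,"jaw":0.1},
  {"dx":-0.001,"dy":0.018,"dz":0,"ax":0,"ay":0,"az":8.3,"jaw":0.1},
  {"dx":-0.001,"dy":0.018,"dz":0,"ax":0,"ay":0,"az":8.3,"jaw":0.1},
  {"dx":0,"dy":0.017,"dz":0,"ax":0,"ay":0,"az":8.3,"jaw":0.1},
])

```text
time: 4.4
eef_pos: [0.4312, 0.3452, 0.0822]
tcp_rot: [-3.141, -0.0, 2.626]
wrist_force: [0.4, -0.5, -1.4]
opening: 0.0241
grip_force: 30.0
```

```bash
python3 -c "
from h import *
slot('pale',-.042,0,.014,0); print(r.sense()['opening'],r.sense()['grip_force'])"
```

```text
shift mm [  2.   2. -68.] turn -0.1 now [0.4312 0.3452 0.0822] yaw 150.5
0.02411186870953866 29.998589158058167
```

step_arm([
  {"dx":0.006,"dy":0.009,"dz":-0.02,"ax":0,"ay":0,"az":0,"jaw":0.1},
  {"dx":0,"dy":0,"dz":-0.03,"ax":0,"ay":0,"az":0,"jaw":0.1},
  {"dx":0,"dy":0,"dz":-0.02,"ax":0,"ay":0,"az":0,"jaw":0.1},
  {"dx":0,"dy":0,"dz":0,"ax":0,"ay":0,"az":0,"jaw":0.1},
  {"dx":0,"dy":0,"dz":0,"ax":0,"ay":0,"az":0,"jaw":0.36},
  {"dx":0,"dy":0,"dz":0,"ax":0,"ay":0,"az":0,"jaw":0.36},
  {"dx":0,"dy":0,"dz":0.03,"ax":0,"ay":0,"az":0,"jaw":0.36},
  {"dx":0,"dy":0,"dz":0.05,"ax":0,"ay":0,"az":0,"jaw":0.4},
])

```text
time: 5.2
eef_pos: [0.4353, 0.3518, 0.0906]
tcp_rot: [-3.135, -0.003, 2.62]
wrist_force: [1.1, -0.3, -0.6]
opening: 0.0373
grip_force: 0.0
```

```bash
python3 -c "
from h import *
for k,X in [('pale',(.435,.075,.012)),('pale',(.512,-.009,.012)),('dark',(.502,.143,.008))]:
    b=blank(k,X); print(b); go(*b['at'],.08,b['long']+90)
"
```

```text
{'at': (0.4286, 0.0612), 'size': [50, 68], 'long': -0.8, 'tri': (array([0.43 , 0.061, 0.037]), np.float64(0.0071)), 'area': np.int32(335)}
shift mm [ -14. -296.  -22.] turn 29.1 now [0.4424 0.3567 0.1018] yaw 150.1
{'at': (0.5125, -0.0082), 'size': [26, 51], 'long': 89.1, 'tri': (array([ 0.511, -0.009,  0.027]), np.float64(0.0026)), 'area': np.int32(200)}
shift mm [  73. -363.  -16.] turn -61.0 now [0.4392 0.3546 0.0959] yaw 150.1
{'at': (0.5006, 0.1386), 'size': [31, 46], 'long': -26.5, 'tri': (array([0.501, 0.138, 0.015]), np.float64(0.0009)), 'area': np.int32(173)}
shift mm [  63. -215.  -12.] turn 3.4 now [0.4372 0.3533 0.0924] yaw 150.1
```

step_arm([
  {"dx":0.014,"dy":-0.045,"dz":0,"ax":0,"ay":0,"az":3.4,"jaw":0.65},
  {"dx":0.013,"dy":-0.045,"dz":0,"ax":0,"ay":0,"az":0,"jaw":0.65},
  {"dx":0.013,"dy":-0.045,"dz":0,"ax":0,"ay":0,"az":0,"jaw":0.65},
  {"dx":0.012,"dy":-0.045,"dz":0,"ax":0,"ay":0,"az":0,"jaw":0.65},
  {"dx":0.008,"dy":-0.035,"dz":-0.01,"ax":0,"ay":0,"az":0,"jaw":0.65},
  {"dx":0,"dy":0,"dz":-0.02,"ax":0,"ay":0,"az":0,"jaw":0.65},
  {"dx":0,"dy":0,"dz":0,"ax":0,"ay":0,"az":0,"jaw":0.65},
])

```text
time: 6.2
eef_pos: [0.4943, 0.1368, 0.0583]
tcp_rot: [-3.137, -0.007, 2.677]
wrist_force: [-0.6, 0.4, -1.2]
opening: 0.0618
grip_force: 0.0
```

```bash
python3 -c "
from h import *
wrist_blank('dark',.016,tag='w3'); go(.5008,.139,.003,63.6)
"
```

```text
wrist dark (0.5002, 0.1437) [34, 52] long -24.6 px [269. 219.] 3508
wrist dark (0.5676, 0.0977) [160, 468] long 63.7 px [254. 317.] 60218
shift mm [  6.   1. -57.] turn 0.1 now [0.4952 0.1377 0.0598] yaw 153.5
```

step_arm([
  {"dx":0.005,"dy":0.004,"dz":-0.02,"ax":0,"ay":0,"az":0,"jaw":0.65},
  {"dx":0,"dy":0,"dz":-0.02,"ax":0,"ay":0,"az":0,"jaw":0.65},
  {"dx":0,"dy":0,"dz":-0.015,"ax":0,"ay":0,"az":0,"jaw":0.65},
  {"dx":0,"dy":0,"dz":0,"ax":0,"ay":0,"az":0,"jaw":0.65},
  {"dx":0,"dy":0,"dz":0,"ax":0,"ay":0,"az":0,"jaw":0.15},
  {"dx":0,"dy":0,"dz":0,"ax":0,"ay":0,"az":0,"jaw":0.15},
  {"dx":0,"dy":0,"dz":0,"ax":0,"ay":0,"az":0,"jaw":0.15},
  {"dx":0,"dy":0,"dz":0,"ax":0,"ay":0,"az":0,"jaw":0.15},
])

```text
time: 7.05
eef_pos: [0.5032, 0.1426, 0.0083]
tcp_rot: [3.141, 0.001, 2.68]
wrist_force: [0.6, 0.5, 0.1]
opening: 0.0354
grip_force: 0.4
```

step_arm([
  {"dx":0,"dy":0,"dz":0,"ax":0,"ay":0,"az":0,"jaw":0.15},
  {"dx":0,"dy":0,"dz":0,"ax":0,"ay":0,"az":0,"jaw":0.15},
  {"dx":0,"dy":0,"dz":0.03,"ax":0,"ay":0,"az":0,"jaw":0.15},
  {"dx":0,"dy":0,"dz":0.045,"ax":0,"ay":0,"az":0,"jaw":0.15},
])

```text
time: 7.45
eef_pos: [0.4992, 0.1418, 0.0795]
tcp_rot: [-3.136, -0.007, 2.679]
wrist_force: [2.2, -0.0, -0.4]
opening: 0.034
grip_force: 29.9
```

```bash
python3 -c "
from h import *
slot('dark',-.03,0,.012,0)"
```

```text
shift mm [ 81. 110. -67.] turn 2.9 now [0.4992 0.1418 0.0795] yaw 153.5
```

step_arm([
  {"dx":0.025,"dy":0.036,"dz":0.005,"ax":0,"ay":0,"az":2.9,"jaw":0.15},
  {"dx":0.028,"dy":0.037,"dz":0,"ax":0,"ay":0,"az":0,"jaw":0.15},
  {"dx":0.028,"dy":0.037,"dz":0,"ax":0,"ay":0,"az":0,"jaw":0.15},
  {"dx":0,"dy":0,"dz":0,"ax":0,"ay":0,"az":0,"jaw":0.15},
  {"dx":0,"dy":0,"dz":-0.02,"ax":0,"ay":0,"az":0,"jaw":0.15},
  {"dx":0,"dy":0,"dz":-0.03,"ax":0,"ay":0,"az":0,"jaw":0.15},
  {"dx":0,"dy":0,"dz":-0.016,"ax":0,"ay":0,"az":0,"jaw":0.15},
  {"dx":0,"dy":0,"dz":0,"ax":0,"ay":0,"az":0,"jaw":0.15},
])

```text
time: 8.25
eef_pos: [0.5804, 0.2511, 0.0175]
tcp_rot: [-3.136, -0.006, 2.73]
wrist_force: [-0.1, -0.3, -1.2]
opening: 0.0338
grip_force: 29.9
```

step_arm([
  {"dx":0,"dy":0,"dz":0,"ax":0,"ay":0,"az":0,"jaw":0.45},
  {"dx":0,"dy":0,"dz":0,"ax":0,"ay":0,"az":0,"jaw":0.45},
  {"dx":0,"dy":0,"dz":0.03,"ax":0,"ay":0,"az":0,"jaw":0.45},
  {"dx":0,"dy":0,"dz":0.05,"ax":0,"ay":0,"az":0,"jaw":0.45},
  {"dx":0,"dy":0,"dz":0,"ax":0,"ay":0,"az":0,"jaw":0.55},
])

```text
time: 8.75
eef_pos: [0.5895, 0.2545, 0.1123]
tcp_rot: [3.13, 0.013, 2.73]
wrist_force: [0.5, 0.6, 0.8]
opening: 0.0469
grip_force: 0.0
```

```bash
python3 -c "
from h import *
im=r.camera('top');print([(d['p'],d['at'].round(3) if hasattr(d['at'],'round') else d['at']) for d in r.pinpoint('pale1','top')])
b=blank('pale',(.435,.073,.012)); print(b); go(.4357,.0725,.06,105.3)
cv2.imwrite('pics/t4.png',im[...,::-1])
"
```

```text
[(0.68, [0.4384, 0.0771, 0.0074]), (0.49, [0.5137, -0.0038, 0.0119]), (0.26, [0.4633, -0.2303, -0.0031])]
{'at': (0.4286, 0.0612), 'size': [55, 68], 'long': -0.8, 'tri': (array([0.428, 0.06 , 0.038]), np.float64(0.0101)), 'area': np.int32(463)}
shift mm [-148. -180.  -42.] turn 38.9 now [0.5834 0.2524 0.1017] yaw 156.4
```

step_arm([
  {"dx":-0.03,"dy":-0.036,"dz":0,"ax":0,"ay":0,"az":7.8,"jaw":0.6},
  {"dx":-0.03,"dy":-0.036,"dz":0,"ax":0,"ay":0,"az":7.8,"jaw":0.6},
  {"dx":-0.03,"dy":-0.036,"dz":0,"ax":0,"ay":0,"az":7.8,"jaw":0.6},
  {"dx":-0.03,"dy":-0.036,"dz":-0.02,"ax":0,"ay":0,"az":7.8,"jaw":0.6},
  {"dx":-0.028,"dy":-0.036,"dz":-0.02,"ax":0,"ay":0,"az":7.7,"jaw":0.6},
  {"dx":0,"dy":0,"dz":0,"ax":0,"ay":0,"az":0,"jaw":0.6},
  {"dx":0,"dy":0,"dz":0,"ax":0,"ay":0,"az":0,"jaw":0.6},
])

```text
time: 9.65
eef_pos: [0.4342, 0.0725, 0.0599]
tcp_rot: [3.141, -0.003, -2.877]
wrist_force: [0.5, 0.3, 1.3]
opening: 0.057
grip_force: 0.0
```

```bash
python3 -c "
from h import *
wrist_blank('pale',.024,tag='w5'); go(.4357,.0735,.004,105.3)
"
```

```text
wrist pale (0.3176, 0.1451) [12, 96] long 2.3 px [420.  74.] 2453
wrist pale (0.4004, 0.0403) [64, 117] long -34.6 px [230. 151.] 10646
shift mm [ -0.   0. -57.] turn 0.0 now [0.436  0.0731 0.0614] yaw -164.7
```

step_arm([
  {"dx":0,"dy":0,"dz":-0.02,"ax":0,"ay":0,"az":0,"jaw":0.6},
  {"dx":0,"dy":0,"dz":-0.02,"ax":0,"ay":0,"az":0,"jaw":0.6},
  {"dx":0,"dy":0,"dz":-0.017,"ax":0,"ay":0,"az":0,"jaw":0.6},
  {"dx":0,"dy":0,"dz":0,"ax":0,"ay":0,"az":0,"jaw":0.6},
  {"dx":0,"dy":0,"dz":0,"ax":0,"ay":0,"az":0,"jaw":0.1},
  {"dx":0,"dy":0,"dz":0,"ax":0,"ay":0,"az":0,"jaw":0.1},
  {"dx":0,"dy":0,"dz":0,"ax":0,"ay":0,"az":0,"jaw":0.1},
  {"dx":0,"dy":0,"dz":0,"ax":0,"ay":0,"az":0,"jaw":0.1},
])

```text
time: 10.5
eef_pos: [0.4369, 0.0733, 0.0057]
tcp_rot: [-3.141, 0.002, -2.874]
wrist_force: [0.0, -0.9, -0.2]
opening: 0.0307
grip_force: 0.0
```

step_arm([
  {"dx":0,"dy":0,"dz":0,"ax":0,"ay":0,"az":0,"jaw":0.1},
  {"dx":0,"dy":0,"dz":0,"ax":0,"ay":0,"az":0,"jaw":0.1},
  {"dx":0,"dy":0,"dz":0,"ax":0,"ay":0,"az":0,"jaw":0.1},
  {"dx":0,"dy":0,"dz":0.03,"ax":0,"ay":0,"az":0,"jaw":0.1},
  {"dx":0,"dy":0,"dz":0.045,"ax":0,"ay":0,"az":0,"jaw":0.1},
])

```text
time: 11.0
eef_pos: [0.4327, 0.0729, 0.0771]
tcp_rot: [3.14, -0.008, -2.874]
wrist_force: [0.2, -0.1, -1.4]
opening: 0.0233
grip_force: 29.9
```

```bash
python3 -c "
from h import *
slot('pale',.034,0,.012,0)"
```

```text
shift mm [ 38. 341. -65.] turn -44.9 now [0.4327 0.0729 0.0771] yaw -164.7
```

step_arm([
  {"dx":0.004,"dy":0.043,"dz":0.01,"ax":0,"ay":0,"az":-5.6,"jaw":0.1},
  {"dx":0.005,"dy":0.043,"dz":0,"ax":0,"ay":0,"az":-5.6,"jaw":0.1},
  {"dx":0.005,"dy":0.043,"dz":0,"ax":0,"ay":0,"az":-5.6,"jaw":0.1},
  {"dx":0.005,"dy":0.043,"dz":0,"ax":0,"ay":0,"az":-5.6,"jaw":0.1},
  {"dx":0.005,"dy":0.043,"dz":0,"ax":0,"ay":0,"az":-5.6,"jaw":0.1},
  {"dx":0.005,"dy":0.043,"dz":0,"ax":0,"ay":0,"az":-5.6,"jaw":0.1},
  {"dx":0.005,"dy":0.043,"dz":0,"ax":0,"ay":0,"az":-5.6,"jaw":0.1},
  {"dx":0.004,"dy":0.04,"dz":0,"ax":0,"ay":0,"az":-5.6,"jaw":0.1},
])

```text
time: 11.8
eef_pos: [0.4737, 0.4158, 0.0889]
tcp_rot: [-3.141, -0.0, 2.624]
wrist_force: [0.7, -0.8, 0.2]
opening: 0.0236
grip_force: 29.9
```

step_arm([
  {"dx":0,"dy":0,"dz":0,"ax":0,"ay":0,"az":0,"jaw":0.1},
  {"dx":0,"dy":0,"dz":0,"ax":0,"ay":0,"az":0,"jaw":0.1},
])

```text
time: 12.0
eef_pos: [0.4734, 0.4143, 0.0887]
tcp_rot: [-3.14, -0.0, 2.63]
wrist_force: [-0.6, 0.6, -1.2]
opening: 0.0236
grip_force: 29.9
```

```bash
python3 -c "
from h import *
slot('pale',.034,0,.012,0)"
```

```text
shift mm [ -3.  -1. -77.] turn -0.3 now [0.4734 0.4143 0.0887] yaw 150.7
```

step_arm([
  {"dx":-0.003,"dy":-0.001,"dz":-0.02,"ax":0,"ay":0,"az":0,"jaw":0.1},
  {"dx":0,"dy":0,"dz":-0.03,"ax":0,"ay":0,"az":0,"jaw":0.1},
  {"dx":0,"dy":0,"dz":-0.026,"ax":0,"ay":0,"az":0,"jaw":0.1},
  {"dx":0,"dy":0,"dz":0,"ax":0,"ay":0,"az":0,"jaw":0.1},
  {"dx":0,"dy":0,"dz":0,"ax":0,"ay":0,"az":0,"jaw":0.36},
  {"dx":0,"dy":0,"dz":0,"ax":0,"ay":0,"az":0,"jaw":0.36},
  {"dx":0,"dy":0,"dz":0.03,"ax":0,"ay":0,"az":0,"jaw":0.36},
  {"dx":0,"dy":0,"dz":0.05,"ax":0,"ay":0,"az":0,"jaw":0.4},
])

```text
time: 12.8
eef_pos: [0.4687, 0.4109, 0.0913]
tcp_rot: [-3.134, -0.003, 2.627]
wrist_force: [-0.6, 0.9, 0.1]
opening: 0.0366
grip_force: 0.0
```

```bash
python3 -c "
from h import *
b=blank('pale',(.513,-.008,.012)); print(b); go(.5125,-.008,.08,b['long']+90)
"
```

```text
{'at': (0.5125, -0.0082), 'size': [26, 51], 'long': 89.1, 'tri': (array([ 0.511, -0.009,  0.027]), np.float64(0.0023)), 'area': np.int32(199)}
shift mm [  37. -424.  -24.] turn -61.4 now [0.4757 0.4163 0.1035] yaw 150.5
```

step_arm([
  {"dx":0.004,"dy":-0.047,"dz":0,"ax":0,"ay":0,"az":-7.5,"jaw":0.6},
  {"dx":0.004,"dy":-0.048,"dz":0,"ax":0,"ay":0,"az":-7.5,"jaw":0.6},
  {"dx":0.004,"dy":-0.048,"dz":0,"ax":0,"ay":0,"az":-7.5,"jaw":0.6},
  {"dx":0.004,"dy":-0.048,"dz":0,"ax":0,"ay":0,"az":-7.5,"jaw":0.6},
  {"dx":0.004,"dy":-0.048,"dz":0,"ax":0,"ay":0,"az":-7.5,"jaw":0.6},
  {"dx":0.004,"dy":-0.048,"dz":0,"ax":0,"ay":0,"az":-7.5,"jaw":0.6},
  {"dx":0.004,"dy":-0.048,"dz":0,"ax":0,"ay":0,"az":-7.5,"jaw":0.6},
  {"dx":0.004,"dy":-0.048,"dz":-0.02,"ax":0,"ay":0,"az":-7.5,"jaw":0.6},
])

```text
time: 13.7
eef_pos: [0.5057, 0.0299, 0.0785]
tcp_rot: [3.133, 0.001, 1.575]
wrist_force: [0.8, -0.3, 1.4]
opening: 0.0573
grip_force: 0.0
```

step_arm([
  {"dx":0.004,"dy":-0.042,"dz":-0.02,"ax":0,"ay":0,"az":0,"jaw":0.6},
  {"dx":0,"dy":0,"dz":0,"ax":0,"ay":0,"az":0,"jaw":0.6},
  {"dx":0,"dy":0,"dz":0,"ax":0,"ay":0,"az":0,"jaw":0.6},
])

```text
time: 14.0
eef_pos: [0.5068, -0.0108, 0.0549]
tcp_rot: [3.141, -0.0, 1.578]
wrist_force: [0.5, -0.1, 0.1]
opening: 0.0574
grip_force: 0.0
```

```bash
python3 -c "
from h import *
wrist_blank('pale',.024,tag='w6'); go(.5125,-.007,.004,1)
"
```

```text
wrist pale (0.4167, 0.0419) [60, 113] long -23.5 px [111. 141.] 7630
shift mm [  5.   3. -51.] turn 0.5 now [ 0.5073 -0.0099  0.0554] yaw 90.5
```

View pics/w6.png

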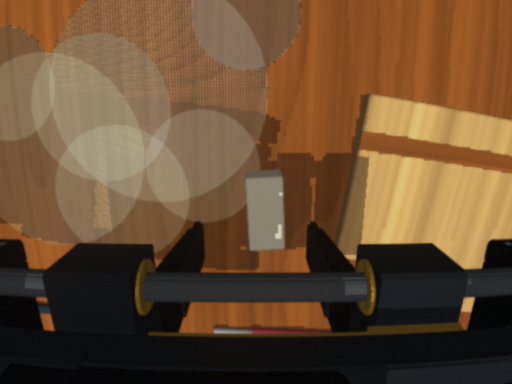

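The bar at (265,210) is between the fingers but in shadow, which is why the mask missed it. The board at the right is clear of the fingers.

step_arm([
  {"dx":0.005,"dy":0.004,"dz":-0.015,"ax":0,"ay":0,"az":1.5,"jaw":0.6},
  {"dx":0,"dy":0,"dz":-0.02,"ax":0,"ay":0,"az":0,"jaw":0.6},
  {"dx":0,"dy":0,"dz":-0.016,"ax":0,"ay":0,"az":0,"jaw":0.6},
  {"dx":0,"dy":0,"dz":0,"ax":0,"ay":0,"az":0,"jaw":0.6},
  {"dx":0,"dy":0,"dz":0,"ax":0,"ay":0,"az":0,"jaw":0.1},
  {"dx":0,"dy":0,"dz":0,"ax":0,"ay":0,"az":0,"jaw":0.1},
  {"dx":0,"dy":0,"dz":0,"ax":0,"ay":0,"az":0,"jaw":0.1},
  {"dx":0,"dy":0,"dz":0,"ax":0,"ay":0,"az":0,"jaw":0.1},
])

```text
time: 14.85
eef_pos: [0.5126, -0.0059, 0.0046]
tcp_rot: [3.14, 0.0, 1.606]
wrist_force: [0.2, -0.7, 0.5]
opening: 0.0306
grip_force: 0.0
```

step_arm([
  {"dx":0,"dy":0,"dz":0,"ax":0,"ay":0,"az":0,"jaw":0.1},
  {"dx":0,"dy":0,"dz":0,"ax":0,"ay":0,"az":0,"jaw":0.1},
  {"dx":0,"dy":0,"dz":0,"ax":0,"ay":0,"az":0,"jaw":0.1},
  {"dx":0,"dy":0,"dz":0.03,"ax":0,"ay":0,"az":0,"jaw":0.1},
  {"dx":0,"dy":0,"dz":0.055,"ax":0,"ay":0,"az":0,"jaw":0.1},
])

```text
out of range: row 5 has 0.055, outside -0.05 to 0.05
```

```bash
python3 -c "
from h import *
slot('pale',0,0,.04,0)
ims={c:r.camera(c) for c in('top','side')}
a=ims['top'][165:265,50:190,::-1]; cv2.imwrite('pics/t7.png',cv2.resize(a,None,fx=5,fy=5,interpolation=2))"
```

```text
shift mm [-59. 390.  35.] turn 58.4 now [ 0.5126 -0.0059  0.0046] yaw 92.0
```

View pics/t7.png

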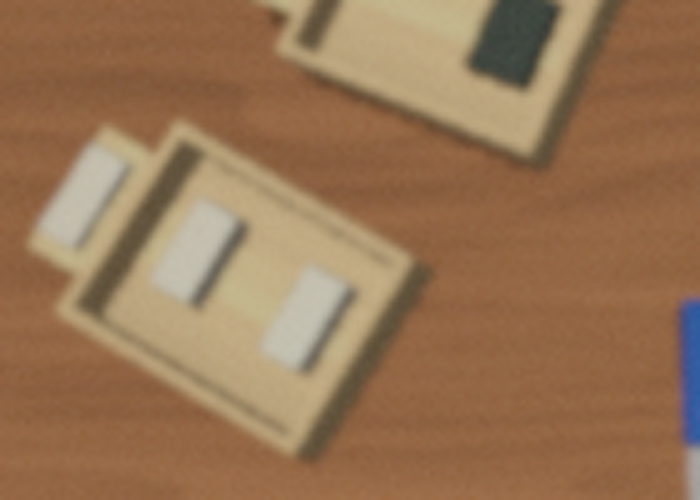

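The crop shows two bars lying flat in the pale box at (197,252) and (307,318), and the slab in the dark box at (515,40). The middle of the pale box is free.

step_arm([
  {"dx":0,"dy":0,"dz":0,"ax":0,"ay":0,"az":0,"jaw":0.1},
  {"dx":0,"dy":0,"dz":0,"ax":0,"ay":0,"az":0,"jaw":0.1},
  {"dx":0,"dy":0,"dz":0,"ax":0,"ay":0,"az":0,"jaw":0.1},
  {"dx":0,"dy":0,"dz":0.035,"ax":0,"ay":0,"az":0,"jaw":0.1},
  {"dx":0,"dy":0,"dz":0.05,"ax":0,"ay":0,"az":0,"jaw":0.1},
])

```text
time: 15.45
eef_pos: [0.5082, -0.0056, 0.0853]
tcp_rot: [-3.132, -0.001, 1.606]
wrist_force: [1.9, -0.1, -1.3]
opening: 0.0236
grip_force: 30.0
```

step_arm([
  {"dx":-0.007,"dy":0.048,"dz":0.005,"ax":0,"ay":0,"az":7.2,"jaw":0.1},
  {"dx":-0.007,"dy":0.049,"dz":0,"ax":0,"ay":0,"az":7.3,"jaw":0.1},
  {"dx":-0.007,"dy":0.049,"dz":0,"ax":0,"ay":0,"az":7.3,"jaw":0.1},
  {"dx":-0.007,"dy":0.049,"dz":0,"ax":0,"ay":0,"az":7.3,"jaw":0.1},
  {"dx":-0.007,"dy":0.049,"dz":0,"ax":0,"ay":0,"az":7.3,"jaw":0.1},
  {"dx":-0.007,"dy":0.049,"dz":0,"ax":0,"ay":0,"az":7.3,"jaw":0.1},
  {"dx":-0.008,"dy":0.049,"dz":0,"ax":0,"ay":0,"az":7.3,"jaw":0.1},
  {"dx":-0.008,"dy":0.048,"dz":0,"ax":0,"ay":0,"az":7.3,"jaw":0.1},
])

```text
time: 16.25
eef_pos: [0.4528, 0.3858, 0.0927]
tcp_rot: [-3.14, -0.0, 2.629]
wrist_force: [1.2, 0.3, -0.1]
opening: 0.024
grip_force: 30.0
```

step_arm([
  {"dx":0,"dy":0,"dz":0,"ax":0,"ay":0,"az":0,"jaw":0.1},
  {"dx":0,"dy":0,"dz":0,"ax":0,"ay":0,"az":0,"jaw":0.1},
])

```text
time: 16.45
eef_pos: [0.453, 0.3846, 0.0925]
tcp_rot: [-3.14, -0.0, 2.626]
wrist_force: [-0.5, -0.7, -0.9]
opening: 0.0237
grip_force: 30.0
```

```bash
python3 -c "
from h import *
slot('pale',0,0,.034,0)"
```

```text
shift mm [  1.  -1. -59.] turn -0.0 now [0.453  0.3846 0.0925] yaw 150.4
```

step_arm([
  {"dx":0.001,"dy":-0.001,"dz":-0.02,"ax":0,"ay":0,"az":0,"jaw":0.1},
  {"dx":0,"dy":0,"dz":-0.02,"ax":0,"ay":0,"az":0,"jaw":0.1},
  {"dx":0,"dy":0,"dz":-0.018,"ax":0,"ay":0,"az":0,"jaw":0.1},
  {"dx":0,"dy":0,"dz":0,"ax":0,"ay":0,"az":0,"jaw":0.1},
  {"dx":0,"dy":0,"dz":0,"ax":0,"ay":0,"az":0,"jaw":0.45},
  {"dx":0,"dy":0,"dz":0,"ax":0,"ay":0,"az":0,"jaw":0.45},
  {"dx":0,"dy":0,"dz":0.03,"ax":0,"ay":0,"az":0,"jaw":0.5},
  {"dx":0,"dy":0,"dz":0.05,"ax":0,"ay":0,"az":0,"jaw":0.6},
])

```text
time: 17.25
eef_pos: [0.453, 0.3814, 0.1137]
tcp_rot: [-3.136, -0.003, 2.623]
wrist_force: [2.0, 0.4, 0.4]
opening: 0.0508
grip_force: 0.0
```

```bash
python3 -c "
from h import *
b=blank('dark',(.467,-.23,.02),ztop=.025); print(b); go(.466,-.2305,.11,b['long']+90)
"
```

```text
{'at': (0.466, -0.2302), 'size': [27, 46], 'long': -71.6, 'tri': (array([ 0.467, -0.232,  0.021]), np.float64(0.0008)), 'area': np.int32(159)}
shift mm [   6. -617.  -16.] turn -41.9 now [0.4599 0.3864 0.1257] yaw 150.3
```

step_arm([
  {"dx":0,"dy":-0.048,"dz":0,"ax":0,"ay":0,"az":-3.5,"jaw":0.7},
  {"dx":0,"dy":-0.049,"dz":0,"ax":0,"ay":0,"az":-3.5,"jaw":0.7},
  {"dx":0,"dy":-0.049,"dz":0,"ax":0,"ay":0,"az":-3.5,"jaw":0.7},
  {"dx":0,"dy":-0.049,"dz":0,"ax":0,"ay":0,"az":-3.5,"jaw":0.7},
  {"dx":0,"dy":-0.049,"dz":0,"ax":0,"ay":0,"az":-3.5,"jaw":0.7},
  {"dx":0,"dy":-0.049,"dz":0,"ax":0,"ay":0,"az":-3.5,"jaw":0.7},
  {"dx":0,"dy":-0.049,"dz":0,"ax":0,"ay":0,"az":-3.5,"jaw":0.7},
  {"dx":0,"dy":-0.049,"dz":0,"ax":0,"ay":0,"az":-3.5,"jaw":0.7},
])

```text
time: 18.15
eef_pos: [0.4554, -0.01, 0.1173]
tcp_rot: [3.139, 0.003, 2.132]
wrist_force: [1.5, 0.5, 0.3]
opening: 0.067
grip_force: 0.0
```

step_arm([
  {"dx":0,"dy":-0.049,"dz":0,"ax":0,"ay":0,"az":-3.5,"jaw":0.7},
  {"dx":0,"dy":-0.049,"dz":0,"ax":0,"ay":0,"az":-3.5,"jaw":0.7},
  {"dx":0,"dy":-0.049,"dz":0,"ax":0,"ay":0,"az":-3.5,"jaw":0.7},
  {"dx":0,"dy":-0.049,"dz":0,"ax":0,"ay":0,"az":-3.4,"jaw":0.7},
  {"dx":0,"dy":-0.03,"dz":-0.015,"ax":0,"ay":0,"az":0,"jaw":0.7},
  {"dx":0,"dy":0,"dz":0,"ax":0,"ay":0,"az":0,"jaw":0.7},
  {"dx":0,"dy":0,"dz":0,"ax":0,"ay":0,"az":0,"jaw":0.7},
])

```text
time: 18.85
eef_pos: [0.4549, -0.2344, 0.1012]
tcp_rot: [3.141, 0.0, 1.891]
wrist_force: [0.2, -0.0, -0.4]
opening: 0.0664
grip_force: 0.0
```

```bash
python3 -c "
from h import *
wrist_blank('dark',.025,tag='w8'); go(.466,-.230,.013,18.4)
"
```

```text
wrist dark (0.4773, -0.3011) [266, 546] long 18.3 px [260. 305.] 67030
wrist dark (0.4672, -0.2283) [34, 50] long -71.6 px [274. 198.] 2673
shift mm [ 11.   4. -88.] turn -0.0 now [ 0.4551 -0.2337  0.1014] yaw 108.4
```

View pics/w8.png

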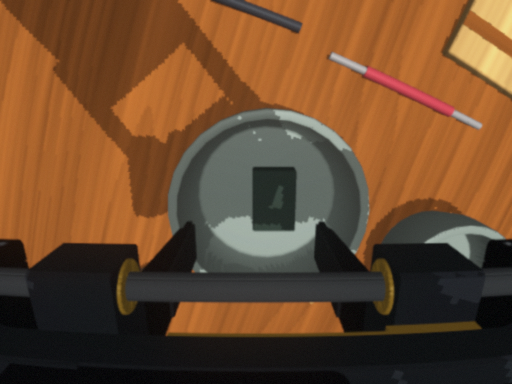

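The wrist view shows the slab at (274,198), with its full 34×50 mm outline on the bowl floor and the bowl around it clear of the fingers.

step_arm([
  {"dx":0.012,"dy":0.005,"dz":0,"ax":0,"ay":0,"az":0,"jaw":0.65},
  {"dx":0,"dy":0,"dz":-0.025,"ax":0,"ay":0,"az":0,"jaw":0.62},
  {"dx":0,"dy":0,"dz":-0.03,"ax":0,"ay":0,"az":0,"jaw":0.6},
  {"dx":0,"dy":0,"dz":-0.02,"ax":0,"ay":0,"az":0,"jaw":0.6},
  {"dx":0,"dy":0,"dz":-0.012,"ax":0,"ay":0,"az":0,"jaw":0.6},
  {"dx":0,"dy":0,"dz":0,"ax":0,"ay":0,"az":0,"jaw":0.6},
  {"dx":0,"dy":0,"dz":0,"ax":0,"ay":0,"az":0,"jaw":0.2},
  {"dx":0,"dy":0,"dz":0,"ax":0,"ay":0,"az":0,"jaw":0.2},
])

```text
time: 19.7
eef_pos: [0.4683, -0.2293, 0.0153]
tcp_rot: [3.14, 0.002, 1.893]
wrist_force: [-0.2, 0.3, -0.3]
opening: 0.0464
grip_force: 0.0
```

step_arm([
  {"dx":0,"dy":0,"dz":0,"ax":0,"ay":0,"az":0,"jaw":0.2},
  {"dx":0,"dy":0,"dz":0,"ax":0,"ay":0,"az":0,"jaw":0.2},
  {"dx":0,"dy":0,"dz":0,"ax":0,"ay":0,"az":0,"jaw":0.2},
  {"dx":0,"dy":0,"dz":0.03,"ax":0,"ay":0,"az":0,"jaw":0.2},
  {"dx":0,"dy":0,"dz":0.05,"ax":0,"ay":0,"az":0,"jaw":0.2},
  {"dx":0,"dy":0,"dz":0.01,"ax":0,"ay":0,"az":0,"jaw":0.2},
])

```text
time: 20.3
eef_pos: [0.4699, -0.2308, 0.1094]
tcp_rot: [3.136, 0.007, 1.892]
wrist_force: [0.1, -0.6, 0.2]
opening: 0.0334
grip_force: 30.0
```

```bash
python3 -c "
from h import *
slot('dark',.03,0,.015,0); print(r.sense()['wrist_force'],r.sense()['opening'])"
```

```text
shift mm [134. 537. -94.] turn 48.0 now [ 0.4699 -0.2308  0.1094] yaw 108.4
[ 0.09846487 -0.60957888  0.16657684] 0.03338105318821061
```

step_arm([
  {"dx":0.011,"dy":0.045,"dz":0,"ax":0,"ay":0,"az":4,"jaw":0.2},
  {"dx":0.011,"dy":0.045,"dz":0,"ax":0,"ay":0,"az":4,"jaw":0.2},
  {"dx":0.011,"dy":0.045,"dz":-0.01,"ax":0,"ay":0,"az":4,"jaw":0.2},
  {"dx":0.011,"dy":0.045,"dz":-0.01,"ax":0,"ay":0,"az":4,"jaw":0.2},
  {"dx":0.011,"dy":0.045,"dz":0,"ax":0,"ay":0,"az":4,"jaw":0.2},
  {"dx":0.011,"dy":0.045,"dz":0,"ax":0,"ay":0,"az":4,"jaw":0.2},
  {"dx":0.011,"dy":0.045,"dz":0,"ax":0,"ay":0,"az":4,"jaw":0.2},
  {"dx":0.011,"dy":0.045,"dz":0,"ax":0,"ay":0,"az":4,"jaw":0.2},
])

```text
time: 21.1
eef_pos: [0.5546, 0.1329, 0.0829]
tcp_rot: [-3.141, -0.0, 2.454]
wrist_force: [0.5, -0.1, -0.9]
opening: 0.0341
grip_force: 30.0
```

step_arm([
  {"dx":0.011,"dy":0.045,"dz":0,"ax":0,"ay":0,"az":4,"jaw":0.2},
  {"dx":0.011,"dy":0.045,"dz":0,"ax":0,"ay":0,"az":4,"jaw":0.2},
  {"dx":0.012,"dy":0.045,"dz":0,"ax":0,"ay":0,"az":4,"jaw":0.2},
  {"dx":0.012,"dy":0.042,"dz":0,"ax":0,"ay":0,"az":4,"jaw":0.2},
  {"dx":0,"dy":0,"dz":0,"ax":0,"ay":0,"az":0,"jaw":0.2},
  {"dx":0,"dy":0,"dz":0,"ax":0,"ay":0,"az":0,"jaw":0.2},
])

```text
time: 21.7
eef_pos: [0.6003, 0.3086, 0.0824]
tcp_rot: [-3.14, -0.001, 2.731]
wrist_force: [0.4, 0.3, -1.0]
opening: 0.034
grip_force: 30.0
```

```bash
python3 -c "
from h import *
slot('dark',.031,0,.016,0); print(r.sense()['opening'])"
```

```text
shift mm [  4.  -1. -66.] turn -0.1 now [0.6003 0.3086 0.0824] yaw 156.5
0.034034693191289406
```

step_arm([
  {"dx":0.004,"dy":-0.001,"dz":-0.02,"ax":0,"ay":0,"az":0,"jaw":0.2},
  {"dx":0,"dy":0,"dz":-0.03,"ax":0,"ay":0,"az":0,"jaw":0.2},
  {"dx":0,"dy":0,"dz":-0.017,"ax":0,"ay":0,"az":0,"jaw":0.2},
  {"dx":0,"dy":0,"dz":0,"ax":0,"ay":0,"az":0,"jaw":0.2},
  {"dx":0,"dy":0,"dz":0,"ax":0,"ay":0,"az":0,"jaw":0.45},
  {"dx":0,"dy":0,"dz":0,"ax":0,"ay":0,"az":0,"jaw":0.45},
  {"dx":0,"dy":0,"dz":0.03,"ax":0,"ay":0,"az":0,"jaw":0.45},
  {"dx":0,"dy":0,"dz":0.05,"ax":0,"ay":0,"az":0,"jaw":0.4},
])

```text
time: 22.5
eef_pos: [0.6024, 0.306, 0.0942]
tcp_rot: [-3.136, -0.005, 2.73]
wrist_force: [0.1, 0.5, -0.5]
opening: 0.0396
grip_force: 0.0
```

```bash
cat >> h.py <<'E'
def circle(c,n,X,zr,R0,w):
    "fit rim circle: edge points in the picture on plane zr near radius R0, robustly"
    from scipy.optimize import least_squares
    im=r.camera(c); g=cv2.cvtColor(im,cv2.COLOR_RGB2HSV).astype(int); m=((g[...,1]<80)&(g[...,2]>50)).astype(np.uint8)
    u,v=proj(c,X)[0].round().astype(int); k=np.zeros_like(m);k[v-w:v+w,max(u-w,0):u+w]=1;m*=k
    q,l,st,ce=cv2.connectedComponentsWithStats(m); i=1+np.argmax(st[1:,4])
    ct=max(cv2.findContours((l==i).astype(np.uint8),0,cv2.CHAIN_APPROX_NONE)[0],key=len).reshape(-1,2)
    p=plane(c,ct,zr)[:,:2]
    f=least_squares(lambda t:np.hypot(*(p-t).T)-R0,np.array(X[:2]),loss="cauchy",f_scale=.0015)
    print(n,c,f.x.round(4),"resid med",np.median(abs(f.fun)).round(4))
E
python3 - <<'E'
from h import *
for n,X,R,w in[("L",(.464,-.229,.058),.07,52),("M",(.624,-.245,.058),.053,40),("S",(.538,-.427,.058),.036,28)]:
    for c in("top","side"): circle(c,n,X,.058,R,w)
for n in("bowl_large","bowl_medium","bowl_small","board_top"):
    for c in("top","side"): d=r.pinpoint(n,c); print(n,c,d[:1])
im=r.camera("top"); h=cv2.cvtColor(im,cv2.COLOR_RGB2HSV).astype(int); m=((h[...,0]>15)&(h[...,1]<112)&(h[...,2]>140)).astype(np.uint8)
u,v=proj("top",(.645,-.01,.012))[0].astype(int); k=np.zeros_like(m); k[v-40:v+40,u-40:u+40]=1; m=cv2.morphologyEx(m*k,cv2.MORPH_OPEN,np.ones((3,3)))
p=np.argwhere(m)[:,::-1].astype(float); w=(plane("top",p,.012)[:,:2]*1000).astype(np.float32); print("board",cv2.minAreaRect(w))
cv2.imwrite('pics/t9.png',im[100:300,30:430,::-1].repeat(2,0).repeat(2,1))
go(.393,-.229,.1,0)
E
```

```text
L top [ 0.4613 -0.2315] resid med 0.0008
L side [ 0.4612 -0.2316] resid med 0.0016
M top [ 0.6198 -0.2449] resid med 0.0012
M side [ 0.6195 -0.2443] resid med 0.0021
S top [ 0.537  -0.4315] resid med 0.0148
S side [ 0.5345 -0.4289] resid med 0.0013
bowl_large top [{'at': [0.4616, -0.2317, -0.0026], 'p': 0.82}]
bowl_large side [{'at': [0.3707, -0.0941, 0.0036], 'p': 0.72}]
bowl_medium top [{'at': [0.6249, -0.248, -0.0008], 'p': 0.63}]
bowl_medium side [{'at': [0.6226, -0.2439, -0.002], 'p': 0.56}]
bowl_small top [{'at': [0.5374, -0.4268, -0.0005], 'p': 0.98}]
bowl_small side [{'at': [0.5374, -0.428, 0.0022], 'p': 0.92}]
board_top top [{'at': [0.5382, -0.4285, 0.0013], 'p': 0.71}]
board_top side [{'at': [0.6407, -0.0132, 0.0118], 'p': 0.94}]
board ((642.3331298828125, -15.854698181152344), (151.2239227294922, 150.1534423828125), 82.64383697509766)
shift mm [-212. -536.    4.] turn -66.4 now [0.6047 0.3071 0.0961] yaw 156.4
```

View pics/t9.png

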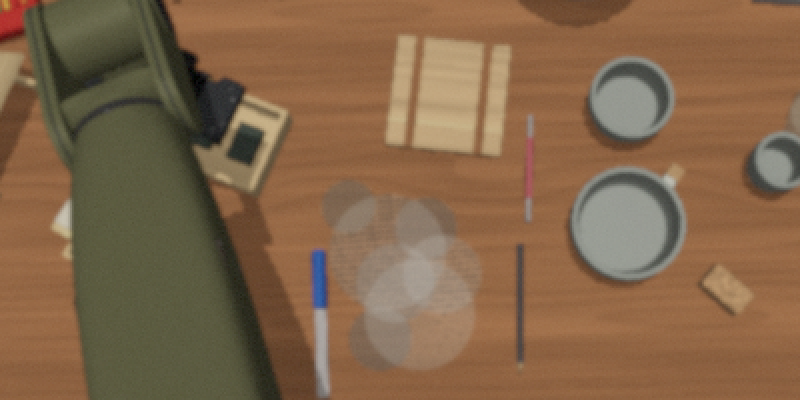

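The top view shows both slabs' box, the emptied large bowl, and the board, riffler, pencil and eraser undisturbed. The bowl circle fits from both cameras agree.

step_arm([
  {"dx":-0.019,"dy":-0.046,"dz":0.01,"ax":0,"ay":0,"az":-6,"jaw":0.4},
  {"dx":-0.019,"dy":-0.046,"dz":0.01,"ax":0,"ay":0,"az":-6,"jaw":0.4},
  {"dx":-0.019,"dy":-0.046,"dz":0,"ax":0,"ay":0,"az":-6,"jaw":0.4},
  {"dx":-0.019,"dy":-0.046,"dz":0,"ax":0,"ay":0,"az":-6,"jaw":0.4},
  {"dx":-0.019,"dy":-0.046,"dz":0,"ax":0,"ay":0,"az":-6,"jaw":0.4},
  {"dx":-0.019,"dy":-0.046,"dz":0,"ax":0,"ay":0,"az":-6,"jaw":0.4},
  {"dx":-0.019,"dy":-0.046,"dz":0,"ax":0,"ay":0,"az":-6,"jaw":0.4},
  {"dx":-0.019,"dy":-0.046,"dz":0,"ax":0,"ay":0,"az":-6,"jaw":0.4},
])

```text
time: 24.05
eef_pos: [0.4526, -0.061, 0.1166]
tcp_rot: [3.141, 0.001, 1.889]
wrist_force: [0.4, 0.3, -0.0]
opening: 0.038
grip_force: 0.0
```

step_arm([
  {"dx":-0.019,"dy":-0.046,"dz":0,"ax":0,"ay":0,"az":-6,"jaw":0.35},
  {"dx":-0.019,"dy":-0.046,"dz":0,"ax":0,"ay":0,"az":-6,"jaw":0.35},
  {"dx":-0.019,"dy":-0.046,"dz":0,"ax":0,"ay":0,"az":-6.4,"jaw":0.35},
  {"dx":0,"dy":-0.03,"dz":0,"ax":0,"ay":0,"az":0,"jaw":0.35},
  {"dx":0,"dy":0,"dz":0,"ax":0,"ay":0,"az":0,"jaw":0.35},
  {"dx":0,"dy":0,"dz":0,"ax":0,"ay":0,"az":0,"jaw":0.35},
])

```text
time: 24.65
eef_pos: [0.3963, -0.2276, 0.1164]
tcp_rot: [-3.142, -0.001, 1.57]
wrist_force: [0.9, 0.3, -0.5]
opening: 0.0334
grip_force: 0.0
```

```bash
python3 - <<'E'
from h import *
im=r.camera("wrist"); cv2.imwrite("pics/w10.png",im[...,::-1])
go(.3948,-.2315,.036,0)
E
```

```text
shift mm [ -2.  -5. -80.] turn -0.0 now [ 0.3964 -0.2269  0.1161] yaw 90.0
```

View pics/w10.png

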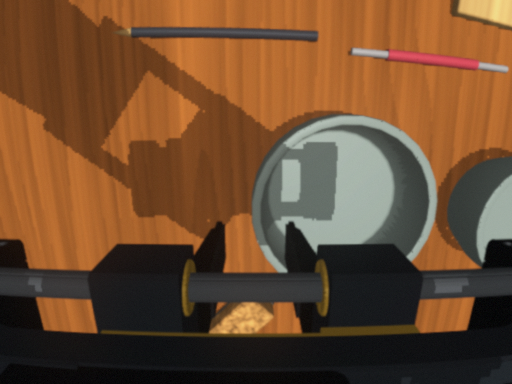

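The wrist view shows the left wall of the large bowl, at about (258,200), lying between the two fingertips. The inside and the outside are both free.

step_arm([
  {"dx":-0.0015,"dy":-0.0045,"dz":0,"ax":0,"ay":0,"az":0,"jaw":0.33},
  {"dx":0,"dy":0,"dz":-0.025,"ax":0,"ay":0,"az":0,"jaw":0.33},
  {"dx":0,"dy":0,"dz":-0.025,"ax":0,"ay":0,"az":0,"jaw":0.33},
  {"dx":0,"dy":0,"dz":-0.02,"ax":0,"ay":0,"az":0,"jaw":0.33},
  {"dx":0,"dy":0,"dz":-0.01,"ax":0,"ay":0,"az":0,"jaw":0.33},
  {"dx":0,"dy":0,"dz":0,"ax":0,"ay":0,"az":0,"jaw":0.33},
  {"dx":0,"dy":0,"dz":0,"ax":0,"ay":0,"az":0,"jaw":0},
  {"dx":0,"dy":0,"dz":0,"ax":0,"ay":0,"az":0,"jaw":0},
])

```text
time: 25.5
eef_pos: [0.396, -0.2325, 0.0377]
tcp_rot: [3.14, 0.001, 1.572]
wrist_force: [-0.9, -0.3, -0.1]
opening: 0.0206
grip_force: 0.0
```

step_arm([
  {"dx":0,"dy":0,"dz":0,"ax":0,"ay":0,"az":0,"jaw":0},
  {"dx":0,"dy":0,"dz":0,"ax":0,"ay":0,"az":0,"jaw":0},
  {"dx":0,"dy":0,"dz":0,"ax":0,"ay":0,"az":0,"jaw":0},
  {"dx":0,"dy":0,"dz":0,"ax":0,"ay":0,"az":0,"jaw":0},
])

```text
time: 25.9
eef_pos: [0.3958, -0.2326, 0.0375]
tcp_rot: [3.14, 0.001, 1.571]
wrist_force: [-0.3, -0.2, 5.5]
opening: 0.0079
grip_force: 31.4
```

```bash
python3 - <<'E'
from h import *
for c in("top","side"): circle(c,"L",(.462,-.23,.058),.058,.07,52)
go(.642-.0665,-.0145,.036,0); print(r.sense()["opening"],r.sense()["wrist_force"])
E
```

```text
L top [ 0.4591 -0.2395] resid med 0.0212
L side [ 0.4588 -0.2398] resid med 0.0114
shift mm [180. 218.  -1.] turn -0.0 now [ 0.3958 -0.2327  0.0375] yaw 90.0
0.0076920626266875165 [0.42600719 0.29137488 5.52563571]
```

step_arm([
  {"dx":0,"dy":0,"dz":0.01,"ax":0,"ay":0,"az":0,"jaw":0},
  {"dx":0,"dy":0,"dz":0.015,"ax":0,"ay":0,"az":0,"jaw":0},
  {"dx":0,"dy":0,"dz":0.015,"ax":0,"ay":0,"az":0,"jaw":0},
  {"dx":0,"dy":0.02,"dz":0,"ax":0,"ay":0,"az":0,"jaw":0},
  {"dx":0,"dy":0.03,"dz":0,"ax":0,"ay":0,"az":0,"jaw":0},
  {"dx":0.01,"dy":0.035,"dz":0,"ax":0,"ay":0,"az":0,"jaw":0},
  {"dx":0.025,"dy":0.03,"dz":0,"ax":0,"ay":0,"az":0,"jaw":0},
  {"dx":0.03,"dy":0.03,"dz":0,"ax":0,"ay":0,"az":0,"jaw":0},
])

```text
time: 26.8
eef_pos: [0.4588, -0.0854, 0.0756]
tcp_rot: [-3.139, -0.0, 1.571]
wrist_force: [0.2, -0.4, -1.1]
opening: 0.0077
grip_force: 31.1
```

```bash
python3 - <<'E'
from h import *
im=r.camera("side"); s=r.sense(); print(s["opening"],s["grip_force"],s["wrist_force"],s["moment"])
cv2.imwrite("pics/s11.png",im[100:384,100:500,::-1].repeat(2,0).repeat(2,1))
go(.642-.0665,-.0145,.052,0)
E
```

```text
0.008280794794332072 29.99837741308056 [ 0.12998347  1.09514088 -0.58182991] [-0.00766705  0.11004146 -0.00058644]
shift mm [112.  67. -24.] turn -0.1 now [ 0.4632 -0.0819  0.0765] yaw 90.1
```

View pics/s11.png

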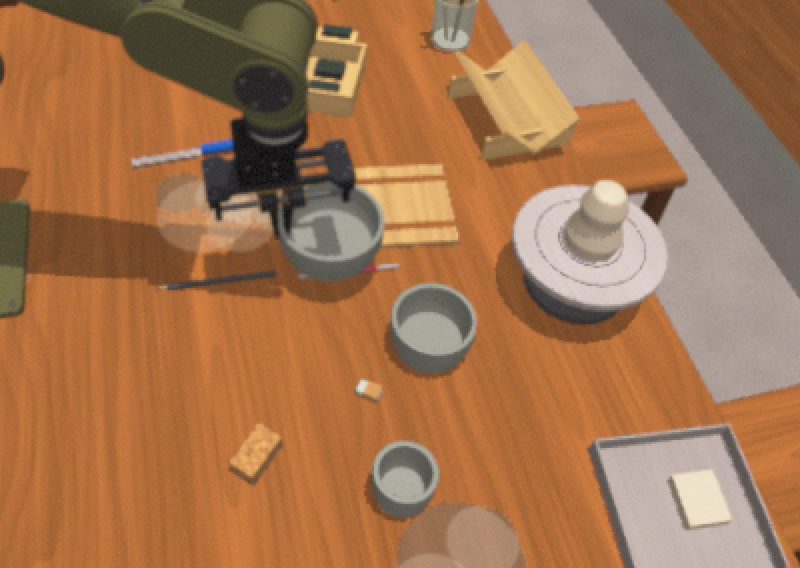

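The side view shows the large bowl held level at (330,230) and clear of the riffler. The medium bowl, small bowl and eraser are undisturbed.

step_arm([
  {"dx":0.03,"dy":0.02,"dz":0,"ax":0,"ay":0,"az":0,"jaw":0},
  {"dx":0.03,"dy":0.02,"dz":0,"ax":0,"ay":0,"az":0,"jaw":0},
  {"dx":0.03,"dy":0.015,"dz":0,"ax":0,"ay":0,"az":0,"jaw":0},
  {"dx":0.022,"dy":0.01,"dz":0,"ax":0,"ay":0,"az":0,"jaw":0},
  {"dx":0,"dy":0,"dz":-0.008,"ax":0,"ay":0,"az":0,"jaw":0},
  {"dx":0,"dy":0,"dz":0,"ax":0,"ay":0,"az":0,"jaw":0},
  {"dx":0,"dy":0,"dz":0,"ax":0,"ay":0,"az":0,"jaw":0},
])

```text
time: 27.55
eef_pos: [0.5699, -0.0222, 0.0669]
tcp_rot: [-3.138, -0.0, 1.571]
wrist_force: [0.1, -0.1, -2.0]
opening: 0.0081
grip_force: 30.2
```

```bash
python3 - <<'E'
from h import *
go(.642-.066,-.0145,.0505,0)
E
```

```text
shift mm [  6.   8. -16.] turn -0.0 now [ 0.5699 -0.0222  0.0669] yaw 90.0
```

step_arm([
  {"dx":0.006,"dy":0.008,"dz":0,"ax":0,"ay":0,"az":0,"jaw":0},
  {"dx":0,"dy":0,"dz":-0.008,"ax":0,"ay":0,"az":0,"jaw":0},
  {"dx":0,"dy":0,"dz":-0.006,"ax":0,"ay":0,"az":0,"jaw":0},
  {"dx":0,"dy":0,"dz":-0.002,"ax":0,"ay":0,"az":0,"jaw":0},
  {"dx":0,"dy":0,"dz":0,"ax":0,"ay":0,"az":0,"jaw":0},
  {"dx":0,"dy":0,"dz":0,"ax":0,"ay":0,"az":0,"jaw":0},
])

```text
time: 28.15
eef_pos: [0.5779, -0.014, 0.0522]
tcp_rot: [-3.141, -0.0, 1.571]
wrist_force: [0.2, 0.2, -3.2]
opening: 0.0077
grip_force: 30.2
```

step_arm([
  {"dx":-0.001,"dy":0,"dz":-0.002,"ax":0,"ay":0,"az":0,"jaw":0},
  {"dx":0,"dy":0,"dz":0,"ax":0,"ay":0,"az":0,"jaw":0},
  {"dx":0,"dy":0,"dz":0,"ax":0,"ay":0,"az":0,"jaw":0.3},
  {"dx":0,"dy":0,"dz":0,"ax":0,"ay":0,"az":0,"jaw":0.3},
  {"dx":0,"dy":0,"dz":0,"ax":0,"ay":0,"az":0,"jaw":0.3},
  {"dx":0,"dy":0,"dz":0.03,"ax":0,"ay":0,"az":0,"jaw":0.3},
  {"dx":0,"dy":0,"dz":0.05,"ax":0,"ay":0,"az":0,"jaw":0.33},
])

```text
time: 28.85
eef_pos: [0.5739, -0.0136, 0.1271]
tcp_rot: [-3.133, -0.001, 1.571]
wrist_force: [1.9, 0.1, 0.6]
opening: 0.0304
grip_force: 0.0
```

step_arm([
  {"dx":-0.003,"dy":-0.045,"dz":0,"ax":0,"ay":0,"az":0,"jaw":0.33},
  {"dx":-0.003,"dy":-0.045,"dz":0,"ax":0,"ay":0,"az":0,"jaw":0.33},
  {"dx":-0.003,"dy":-0.045,"dz":0,"ax":0,"ay":0,"az":0,"jaw":0.33},
  {"dx":0,"dy":-0.045,"dz":0,"ax":0,"ay":0,"az":0,"jaw":0.33},
  {"dx":0,"dy":-0.035,"dz":0,"ax":0,"ay":0,"az":0,"jaw":0.33},
  {"dx":0,"dy":0,"dz":0,"ax":0,"ay":0,"az":0,"jaw":0.33},
  {"dx":0,"dy":0,"dz":0,"ax":0,"ay":0,"az":0,"jaw":0.33},
])

```text
time: 29.55
eef_pos: [0.568, -0.2295, 0.1304]
tcp_rot: [3.141, -0.0, 1.57]
wrist_force: [-0.6, 0.1, -0.1]
opening: 0.0314
grip_force: 0.0
```

```bash
python3 - <<'E'
from h import *
for c in("top","side"): circle(c,"L",(.642,-.0145,.07),.070,.07,52)
for c in("top","side"): circle(c,"M",(.62,-.2446,.058),.058,.053,40)
for c in("top","side"): print(r.pinpoint("bowl_large",c)[:1])
go(.620-.0495,-.2446,.047,0)
E
```

```text
L top [ 0.6395 -0.0217] resid med 0.0012
L side [ 0.6474 -0.0558] resid med 0.0155
M top [ 0.6219 -0.2487] resid med 0.0301
M side [ 0.6197 -0.2448] resid med 0.0021
[{'at': [0.6439, -0.0205, 0.0115], 'p': 0.94}]
[]
shift mm [  2. -17. -83.] turn -0.1 now [ 0.5681 -0.2278  0.1304] yaw 90.1
```

step_arm([
  {"dx":0.0025,"dy":-0.017,"dz":0,"ax":0,"ay":0,"az":0,"jaw":0.33},
  {"dx":0,"dy":0,"dz":-0.025,"ax":0,"ay":0,"az":0,"jaw":0.33},
  {"dx":0,"dy":0,"dz":-0.025,"ax":0,"ay":0,"az":0,"jaw":0.33},
  {"dx":0,"dy":0,"dz":-0.02,"ax":0,"ay":0,"az":0,"jaw":0.33},
  {"dx":0,"dy":0,"dz":-0.014,"ax":0,"ay":0,"az":0,"jaw":0.33},
  {"dx":0,"dy":0,"dz":0,"ax":0,"ay":0,"az":0,"jaw":0.33},
  {"dx":0,"dy":0,"dz":0,"ax":0,"ay":0,"az":0,"jaw":0.33},
])

```text
time: 30.55
eef_pos: [0.5709, -0.2464, 0.0467]
tcp_rot: [3.141, 0.0, 1.571]
wrist_force: [-0.2, -0.5, 0.8]
opening: 0.0311
grip_force: 0.0
```

```bash
python3 - <<'E'
from h import *
go(.620-.0495,-.2446,.046,0)
for c in("side",): circle(c,"M",(.62,-.2446,.058),.058,.053,40)
cv2.imwrite("pics/s12.png",r.camera("side")[190:340,200:400,::-1].repeat(4,0).repeat(4,1))
E
```

```text
shift mm [-0.  2. -1.] turn -0.0 now [ 0.5709 -0.2464  0.0467] yaw 90.0
M side [ 0.6135 -0.2617] resid med 0.0039
```

View pics/s12.png

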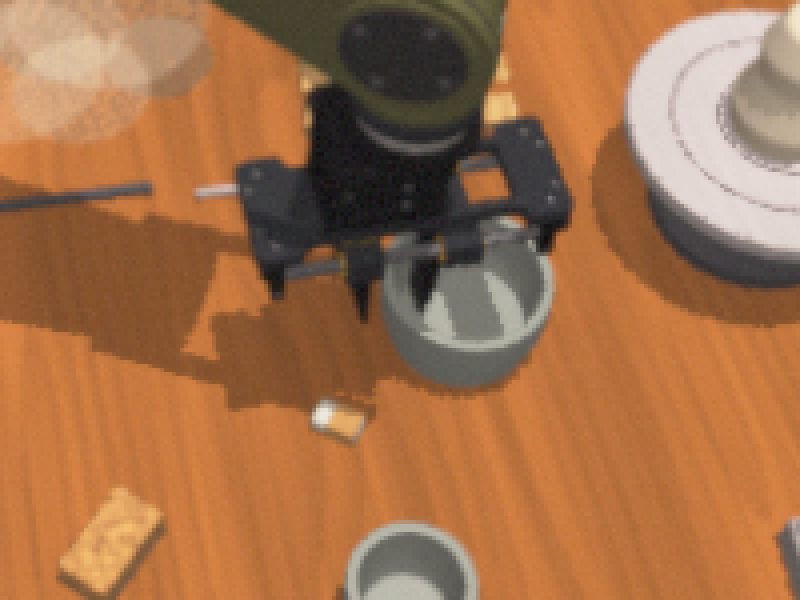

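The side view shows the fingers straddling the medium bowl's near wall, one inside at (425,270) and one outside at (365,290). The eraser is clear.

step_arm([
  {"dx":0,"dy":0.0015,"dz":-0.0007,"ax":0,"ay":0,"az":0,"jaw":0},
  {"dx":0,"dy":0,"dz":0,"ax":0,"ay":0,"az":0,"jaw":0},
  {"dx":0,"dy":0,"dz":0,"ax":0,"ay":0,"az":0,"jaw":0},
  {"dx":0,"dy":0,"dz":0,"ax":0,"ay":0,"az":0,"jaw":0},
  {"dx":0,"dy":0,"dz":0,"ax":0,"ay":0,"az":0,"jaw":0},
  {"dx":0,"dy":0,"dz":0,"ax":0,"ay":0,"az":0,"jaw":0},
])

```text
time: 31.25
eef_pos: [0.571, -0.2446, 0.0462]
tcp_rot: [3.14, 0.0, 1.571]
wrist_force: [0.6, 1.0, 2.1]
opening: 0.0069
grip_force: 30.0
```

step_arm([
  {"dx":0,"dy":0,"dz":0.01,"ax":0,"ay":0,"az":0,"jaw":0},
  {"dx":0,"dy":0,"dz":0.02,"ax":0,"ay":0,"az":0,"jaw":0},
  {"dx":0,"dy":0,"dz":0.025,"ax":0,"ay":0,"az":0,"jaw":0},
  {"dx":0,"dy":0,"dz":0.025,"ax":0,"ay":0,"az":0,"jaw":0},
  {"dx":0,"dy":0,"dz":0.015,"ax":0,"ay":0,"az":0,"jaw":0},
  {"dx":0.005,"dy":0.01,"dz":0,"ax":0,"ay":0,"az":0,"jaw":0},
  {"dx":0.005,"dy":0.02,"dz":0,"ax":0,"ay":0,"az":0,"jaw":0},
  {"dx":0.005,"dy":0.03,"dz":0,"ax":0,"ay":0,"az":0,"jaw":0},
])

```text
time: 32.05
eef_pos: [0.5848, -0.1838, 0.1389]
tcp_rot: [-3.139, -0.001, 1.569]
wrist_force: [1.3, 0.6, -2.0]
opening: 0.0068
grip_force: 30.0
```

step_arm([
  {"dx":0.005,"dy":0.03,"dz":0,"ax":0,"ay":0,"az":0,"jaw":0},
  {"dx":0,"dy":0.03,"dz":0,"ax":0,"ay":0,"az":0,"jaw":0},
  {"dx":0,"dy":0.03,"dz":0,"ax":0,"ay":0,"az":0,"jaw":0},
  {"dx":0,"dy":0.03,"dz":0,"ax":0,"ay":0,"az":0,"jaw":0},
  {"dx":0,"dy":0.02,"dz":0,"ax":0,"ay":0,"az":0,"jaw":0},
  {"dx":0,"dy":0.015,"dz":0,"ax":0,"ay":0,"az":0,"jaw":0},
  {"dx":0,"dy":0,"dz":0,"ax":0,"ay":0,"az":0,"jaw":0},
  {"dx":0,"dy":0,"dz":0,"ax":0,"ay":0,"az":0,"jaw":0},
])

```text
time: 32.85
eef_pos: [0.5902, -0.0295, 0.1399]
tcp_rot: [-3.14, 0.0, 1.572]
wrist_force: [-0.0, -0.5, -1.8]
opening: 0.0071
grip_force: 30.0
```

```bash
python3 - <<'E'
from h import *
s=r.sense(); print(s["opening"],s["grip_force"],s["moment"])
go(.641-.0495,-.021,.0715,0)
z=s["eef_pos"][2]+.012
for c in("top","side"):
    circle(c,"M",(s["eef_pos"][0]+.05,s["eef_pos"][1],z),z,.053,36)
    print([(d["p"],d["at"]) for d in r.pinpoint("bowl_medium",c)[:2]],[(d["p"],d["at"]) for d in r.pinpoint("bowl_large",c)[:2]])
cv2.imwrite("pics/s13.png",np.hstack([r.camera("side")[120:270,220:320,::-1],r.camera("top")[80:230,200:300,::-1]]).repeat(4,0).repeat(4,1))
E
```

```text
0.007139479722691387 30.00726878643036 [-0.061253    0.12650986 -0.0060458 ]
shift mm [  1.   8. -68.] turn -0.1 now [ 0.5902 -0.0295  0.1399] yaw 90.1
M top [ 0.6806 -0.0328] resid med 0.0268
[(0.72, [0.4716, 0.4138, 0.0154]), (0.23, [0.5326, -0.2974, -0.0007])] [(0.73, [0.4685, 0.412, 0.0137])]
M side [ 0.6366 -0.0307] resid med 0.0208
[(0.85, [0.6414, -0.0312, 0.0906])] [(0.61, [0.6423, -0.0196, 0.0079])]
```

View pics/s13.png

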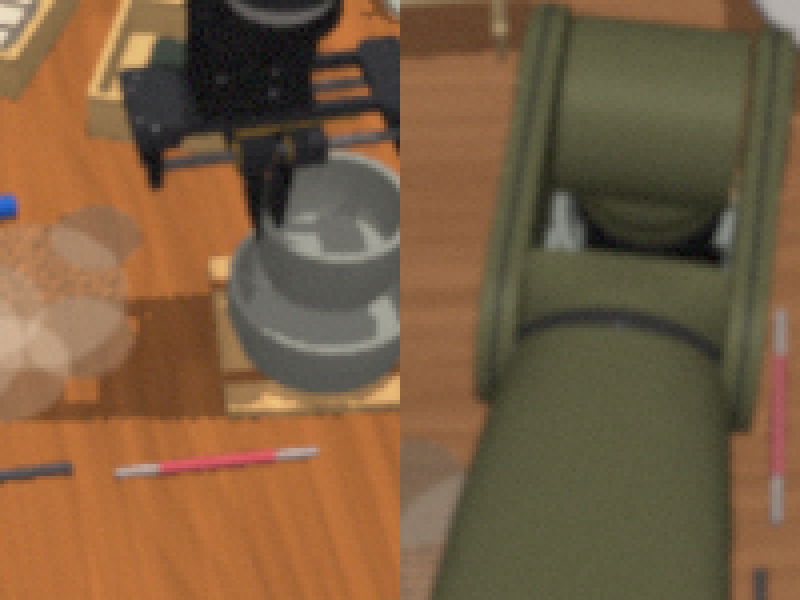

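The medium bowl is held level, over the large bowl standing on the board. Both boxes show in the background. I'll correct sideways and lower it.

step_arm([
  {"dx":0.001,"dy":0.009,"dz":0,"ax":0,"ay":0,"az":0,"jaw":0},
  {"dx":0,"dy":0,"dz":-0.015,"ax":0,"ay":0,"az":0,"jaw":0},
  {"dx":0,"dy":0,"dz":-0.015,"ax":0,"ay":0,"az":0,"jaw":0},
  {"dx":0,"dy":0,"dz":-0.015,"ax":0,"ay":0,"az":0,"jaw":0},
  {"dx":0,"dy":0,"dz":-0.01,"ax":0,"ay":0,"az":0,"jaw":0},
  {"dx":0,"dy":0,"dz":0,"ax":0,"ay":0,"az":0,"jaw":0},
])

```text
time: 33.85
eef_pos: [0.5895, -0.0203, 0.0824]
tcp_rot: [-3.136, -0.001, 1.571]
wrist_force: [-0.6, -0.3, -2.2]
opening: 0.0068
grip_force: 30.0
```

```bash
python3 - <<'E'
from h import *
s=r.sense(); print(s["opening"],s["wrist_force"],s["moment"])
go(.591,-.0195,.0715,0)
for k in range(2): print(r.pinpoint("bowl_medium","side")[:2],r.pinpoint("bowl_large","side")[:2]); r.camera("side")
E
```

```text
0.0067715944393226995 [-0.58866402 -0.34476346 -2.21591038] [-0.0956484   0.11290358 -0.02912925]
shift mm [  2.   1. -11.] turn -0.0 now [ 0.5895 -0.0203  0.0824] yaw 90.0
[{'at': [0.6397, -0.0301, 0.096], 'p': 0.6}, {'at': [0.4572, 0.3824, 0.0199], 'p': 0.18}] [{'at': [0.6418, -0.02, 0.0083], 'p': 0.87}, {'at': [0.4674, 0.4114, 0.0181], 'p': 0.4}]
[] [{'at': [0.6395, -0.0187, 0.0087], 'p': 0.79}, {'at': [0.5944, 0.2813, 0.0018], 'p': 0.15}]
```

step_arm([
  {"dx":0.002,"dy":0.001,"dz":-0.004,"ax":0,"ay":0,"az":0,"jaw":0},
  {"dx":0,"dy":0,"dz":-0.004,"ax":0,"ay":0,"az":0,"jaw":0},
  {"dx":0,"dy":0,"dz":-0.002,"ax":0,"ay":0,"az":0,"jaw":0},
  {"dx":0,"dy":0,"dz":0,"ax":0,"ay":0,"az":0,"jaw":0},
  {"dx":0,"dy":0,"dz":0,"ax":0,"ay":0,"az":0,"jaw":0},
])

```text
time: 34.65
eef_pos: [0.5934, -0.0194, 0.0754]
tcp_rot: [-3.141, -0.0, 1.571]
wrist_force: [0.9, -0.7, -2.0]
opening: 0.0066
grip_force: 30.0
```

step_arm([
  {"dx":-0.002,"dy":0,"dz":-0.0035,"ax":0,"ay":0,"az":0,"jaw":0},
  {"dx":0,"dy":0,"dz":0,"ax":0,"ay":0,"az":0,"jaw":0},
  {"dx":0,"dy":0,"dz":0,"ax":0,"ay":0,"az":0,"jaw":0},
])

```text
time: 34.95
eef_pos: [0.5913, -0.0194, 0.0719]
tcp_rot: [-3.141, -0.0, 1.571]
wrist_force: [-0.5, 1.0, -1.3]
opening: 0.0068
grip_force: 30.0
```

step_arm([
  {"dx":0,"dy":0,"dz":0,"ax":0,"ay":0,"az":0,"jaw":0.25},
  {"dx":0,"dy":0,"dz":0,"ax":0,"ay":0,"az":0,"jaw":0.25},
  {"dx":0,"dy":0,"dz":0,"ax":0,"ay":0,"az":0,"jaw":0.25},
  {"dx":0,"dy":0,"dz":0.03,"ax":0,"ay":0,"az":0,"jaw":0.25},
  {"dx":0,"dy":0,"dz":0.05,"ax":0,"ay":0,"az":0,"jaw":0.5},
  {"dx":-0.005,"dy":-0.045,"dz":0,"ax":0,"ay":0,"az":0,"jaw":1},
  {"dx":-0.006,"dy":-0.049,"dz":0,"ax":0,"ay":0,"az":0,"jaw":1},
  {"dx":-0.006,"dy":-0.049,"dz":0,"ax":0,"ay":0,"az":0,"jaw":1},
])

```text
time: 35.75
eef_pos: [0.5748, -0.1637, 0.1534]
tcp_rot: [3.139, 0.001, 1.573]
wrist_force: [0.2, -0.6, -1.1]
opening: 0.0503
grip_force: 0.0
```

step_arm([
  {"dx":-0.006,"dy":-0.049,"dz":0,"ax":0,"ay":0,"az":0,"jaw":1},
  {"dx":-0.006,"dy":-0.049,"dz":0,"ax":0,"ay":0,"az":0,"jaw":1},
  {"dx":-0.006,"dy":-0.049,"dz":0,"ax":0,"ay":0,"az":0,"jaw":1},
  {"dx":-0.006,"dy":-0.049,"dz":0,"ax":0,"ay":0,"az":0,"jaw":1},
  {"dx":-0.006,"dy":-0.049,"dz":0,"ax":0,"ay":0,"az":0,"jaw":1},
  {"dx":-0.003,"dy":-0.02,"dz":0,"ax":0,"ay":0,"az":0,"jaw":1},
  {"dx":0,"dy":0,"dz":0,"ax":0,"ay":0,"az":0,"jaw":1},
  {"dx":0,"dy":0,"dz":0,"ax":0,"ay":0,"az":0,"jaw":1},
])

```text
time: 36.55
eef_pos: [0.5416, -0.4268, 0.1519]
tcp_rot: [-3.142, -0.001, 1.571]
wrist_force: [0.8, 0.1, 0.4]
opening: 0.0948
grip_force: 0.0
```

```bash
python3 - <<'E'
from h import *
go(.536,-.428,.046,0); print(r.sense()["opening"])
circle("top","M",(.641,-.02,.079),.079,.053,36); circle("side","M",(.641,-.02,.079),.079,.053,36)
circle("top","L",(.641,-.02,.07),.07,.07,50)
for c in("top","side"):
    for n in("bowl_large","bowl_medium","board_top","bowl_small"): print(n,c,r.pinpoint(n,c)[:1])
r.camera("wrist"); print(r.pinpoint("bowl_small","wrist")[:1])
a=r.camera("side")[140:240,240:350,::-1]; cv2.imwrite("pics/s14.png",cv2.resize(a,None,fx=5,fy=5,interpolation=2))
E
```

```text
shift mm [  -6.   -1. -106.] turn -0.0 now [ 0.5416 -0.4268  0.1519] yaw 90.0
0.09479227155913378
M top [ 0.6554 -0.0221] resid med 0.0189
M side [0.645  0.0145] resid med 0.0151
L top [ 0.6395 -0.0217] resid med 0.0011
bowl_large top []
bowl_medium top [{'at': [0.6421, -0.0205, 0.0198], 'p': 0.71}]
board_top top []
bowl_small top [{'at': [0.5399, -0.4266, 0.0004], 'p': 0.9}]
bowl_large side [{'at': [0.6436, -0.0175, 0.0093], 'p': 0.55}]
bowl_medium side [{'at': [0.3678, 0.1551, 0.0054], 'p': 0.75}]
board_top side []
bowl_small side [{'at': [0.5356, -0.4275, 0.0002], 'p': 0.65}]
[]
```

step_arm([
  {"dx":-0.005,"dy":-0.001,"dz":0,"ax":0,"ay":0,"az":0,"jaw":1},
  {"dx":0,"dy":0,"dz":-0.03,"ax":0,"ay":0,"az":0,"jaw":1},
  {"dx":0,"dy":0,"dz":-0.03,"ax":0,"ay":0,"az":0,"jaw":1},
  {"dx":0,"dy":0,"dz":-0.025,"ax":0,"ay":0,"az":0,"jaw":1},
  {"dx":0,"dy":0,"dz":-0.015,"ax":0,"ay":0,"az":0,"jaw":1},
  {"dx":0,"dy":0,"dz":0,"ax":0,"ay":0,"az":0,"jaw":1},
  {"dx":0,"dy":0,"dz":0,"ax":0,"ay":0,"az":0,"jaw":1},
])

```text
time: 37.95
eef_pos: [0.5367, -0.4289, 0.0529]
tcp_rot: [3.141, 0.001, 1.571]
wrist_force: [0.7, 0.8, 1.2]
opening: 0.0954
grip_force: 0.0
```

```bash
python3 - <<'E'
from h import *
go(.5365,-.4275,.048,0); print(r.sense()["opening"])
E
```

```text
shift mm [-0.  1. -5.] turn -0.0 now [ 0.5367 -0.4289  0.0529] yaw 90.0
0.09543379255525967
```

step_arm([
  {"dx":0,"dy":0.001,"dz":-0.005,"ax":0,"ay":0,"az":0,"jaw":1},
  {"dx":0,"dy":0,"dz":0,"ax":0,"ay":0,"az":0,"jaw":0.6},
  {"dx":0,"dy":0,"dz":0,"ax":0,"ay":0,"az":0,"jaw":0.6},
  {"dx":0,"dy":0,"dz":0,"ax":0,"ay":0,"az":0,"jaw":0.6},
  {"dx":0,"dy":0,"dz":0,"ax":0,"ay":0,"az":0,"jaw":0.6},
  {"dx":0,"dy":0,"dz":0,"ax":0,"ay":0,"az":0,"jaw":0.6},
  {"dx":0,"dy":0,"dz":0,"ax":0,"ay":0,"az":0,"jaw":0.6},
])

```text
time: 38.65
eef_pos: [0.5368, -0.4276, 0.0477]
tcp_rot: [3.141, 0.0, 1.571]
wrist_force: [0.2, 0.5, 2.4]
opening: 0.0708
grip_force: 30.0
```

step_arm([
  {"dx":0,"dy":0,"dz":0.01,"ax":0,"ay":0,"az":0,"jaw":0.6},
  {"dx":0,"dy":0,"dz":0.025,"ax":0,"ay":0,"az":0,"jaw":0.6},
  {"dx":0,"dy":0,"dz":0.03,"ax":0,"ay":0,"az":0,"jaw":0.6},
  {"dx":0,"dy":0,"dz":0.03,"ax":0,"ay":0,"az":0,"jaw":0.6},
  {"dx":0,"dy":0,"dz":0.005,"ax":0,"ay":0,"az":0,"jaw":0.6},
  {"dx":0.005,"dy":0.02,"dz":0,"ax":0,"ay":0,"az":0,"jaw":0.6},
  {"dx":0.008,"dy":0.03,"dz":0,"ax":0,"ay":0,"az":0,"jaw":0.6},
  {"dx":0.008,"dy":0.03,"dz":0,"ax":0,"ay":0,"az":0,"jaw":0.6},
])

```text
time: 39.45
eef_pos: [0.5565, -0.3451, 0.1445]
tcp_rot: [-3.139, -0.003, 1.57]
wrist_force: [-0.3, 0.5, -1.7]
opening: 0.0711
grip_force: 30.0
```

step_arm([
  {"dx":0.009,"dy":0.035,"dz":0,"ax":0,"ay":0,"az":0,"jaw":0.6},
  {"dx":0.009,"dy":0.035,"dz":0,"ax":0,"ay":0,"az":0,"jaw":0.6},
  {"dx":0.009,"dy":0.035,"dz":0,"ax":0,"ay":0,"az":0,"jaw":0.6},
  {"dx":0.009,"dy":0.035,"dz":0,"ax":0,"ay":0,"az":0,"jaw":0.6},
  {"dx":0.009,"dy":0.035,"dz":0,"ax":0,"ay":0,"az":0,"jaw":0.6},
  {"dx":0.009,"dy":0.035,"dz":0,"ax":0,"ay":0,"az":0,"jaw":0.6},
  {"dx":0.009,"dy":0.035,"dz":0,"ax":0,"ay":0,"az":0,"jaw":0.6},
  {"dx":0.009,"dy":0.035,"dz":0,"ax":0,"ay":0,"az":0,"jaw":0.6},
])

```text
time: 40.25
eef_pos: [0.6279, -0.0647, 0.1444]
tcp_rot: [-3.138, -0.001, 1.572]
wrist_force: [0.1, -0.0, -0.7]
opening: 0.071
grip_force: 30.0
```

step_arm([
  {"dx":0.008,"dy":0.03,"dz":0,"ax":0,"ay":0,"az":0,"jaw":0.6},
  {"dx":0.004,"dy":0.015,"dz":0,"ax":0,"ay":0,"az":0,"jaw":0.6},
  {"dx":0,"dy":0,"dz":0,"ax":0,"ay":0,"az":0,"jaw":0.6},
  {"dx":0,"dy":0,"dz":0,"ax":0,"ay":0,"az":0,"jaw":0.6},
])

```text
time: 40.65
eef_pos: [0.6407, -0.0228, 0.146]
tcp_rot: [-3.14, 0.0, 1.572]
wrist_force: [0.7, -0.1, -1.3]
opening: 0.0711
grip_force: 30.0
```

```bash
python3 - <<'E'
from h import *
s=r.sense(); print(s["opening"],s["wrist_force"],s["moment"]); go(.6415,-.0205,.0805,0)
r.camera("side")
for n in("bowl_large","bowl_medium","bowl_small"): print(n,r.pinpoint(n,"side")[:1])
E
```

```text
0.07107420564823763 [ 0.65165468 -0.12138739 -1.27077922] [-0.05849648  0.03989832  0.05552302]
shift mm [  1.   2. -66.] turn -0.0 now [ 0.6407 -0.0228  0.146 ] yaw 90.0
bowl_large [{'at': [0.6437, -0.0172, 0.0108], 'p': 0.9}]
bowl_medium [{'at': [0.6386, -0.0199, 0.0225], 'p': 0.75}]
bowl_small [{'at': [0.6391, -0.0213, 0.0984], 'p': 0.9}]
```

step_arm([
  {"dx":0.001,"dy":0.002,"dz":0,"ax":0,"ay":0,"az":0,"jaw":0.6},
  {"dx":0,"dy":0,"dz":-0.015,"ax":0,"ay":0,"az":0,"jaw":0.6},
  {"dx":0,"dy":0,"dz":-0.015,"ax":0,"ay":0,"az":0,"jaw":0.6},
  {"dx":0,"dy":0,"dz":-0.015,"ax":0,"ay":0,"az":0,"jaw":0.6},
  {"dx":0,"dy":0,"dz":-0.01,"ax":0,"ay":0,"az":0,"jaw":0.6},
  {"dx":0,"dy":0,"dz":0,"ax":0,"ay":0,"az":0,"jaw":0.6},
  {"dx":0,"dy":0,"dz":0,"ax":0,"ay":0,"az":0,"jaw":0.6},
])

```text
time: 41.55
eef_pos: [0.6423, -0.0204, 0.0916]
tcp_rot: [-3.141, -0.0, 1.571]
wrist_force: [0.3, -0.2, -0.5]
opening: 0.0709
grip_force: 30.0
```

step_arm([
  {"dx":-0.001,"dy":0,"dz":-0.004,"ax":0,"ay":0,"az":0,"jaw":0.6},
  {"dx":0,"dy":0,"dz":-0.004,"ax":0,"ay":0,"az":0,"jaw":0.6},
  {"dx":0,"dy":0,"dz":-0.003,"ax":0,"ay":0,"az":0,"jaw":0.6},
  {"dx":0,"dy":0,"dz":0,"ax":0,"ay":0,"az":0,"jaw":0.6},
  {"dx":0,"dy":0,"dz":0,"ax":0,"ay":0,"az":0,"jaw":0.6},
])

```text
time: 42.05
eef_pos: [0.6415, -0.0205, 0.0811]
tcp_rot: [-3.142, 0.0, 1.571]
wrist_force: [0.2, -0.8, -1.1]
opening: 0.0706
grip_force: 30.0
```

Release, lift, and move the arm back out of view.

step_arm([
  {"dx":0,"dy":0,"dz":0,"ax":0,"ay":0,"az":0,"jaw":0.95},
  {"dx":0,"dy":0,"dz":0,"ax":0,"ay":0,"az":0,"jaw":0.95},
  {"dx":0,"dy":0,"dz":0,"ax":0,"ay":0,"az":0,"jaw":0.95},
  {"dx":0,"dy":0,"dz":0.03,"ax":0,"ay":0,"az":0,"jaw":0.95},
  {"dx":0,"dy":0,"dz":0.05,"ax":0,"ay":0,"az":0,"jaw":0.95},
  {"dx":0,"dy":0,"dz":0.03,"ax":0,"ay":0,"az":0,"jaw":0.95},
  {"dx":-0.03,"dy":-0.04,"dz":0,"ax":0,"ay":0,"az":0,"jaw":0.95},
  {"dx":-0.03,"dy":-0.045,"dz":0,"ax":0,"ay":0,"az":0,"jaw":0.95},
])

```text
time: 42.85
eef_pos: [0.5844, -0.1023, 0.1936]
tcp_rot: [3.138, 0.001, 1.574]
wrist_force: [-0.5, -1.4, 0.2]
opening: 0.0905
grip_force: 0.0
```

step_arm([
  {"dx":-0.03,"dy":-0.045,"dz":0,"ax":0,"ay":0,"az":0,"jaw":0.95},
  {"dx":-0.03,"dy":-0.045,"dz":0,"ax":0,"ay":0,"az":0,"jaw":0.95},
  {"dx":-0.03,"dy":-0.045,"dz":0,"ax":0,"ay":0,"az":0,"jaw":0.95},
  {"dx":-0.03,"dy":-0.045,"dz":0,"ax":0,"ay":0,"az":0,"jaw":0.95},
  {"dx":0,"dy":-0.045,"dz":0,"ax":0,"ay":0,"az":0,"jaw":0.95},
  {"dx":0,"dy":0,"dz":0,"ax":0,"ay":0,"az":0,"jaw":0.95},
])

```text
time: 43.45
eef_pos: [0.4717, -0.3178, 0.1917]
tcp_rot: [3.141, 0.002, 1.566]
wrist_force: [-0.2, 0.1, 0.9]
opening: 0.09
grip_force: 0.0
```

```bash
python3 - <<'E'
from h import *
t=r.camera("top"); s=r.camera("side")
for c in("top","side"):
    for n in("bowl_large","bowl_medium","bowl_small","board_top","pale1","dark1","eraser"): print(n,c,[(round(d["p"],2),np.round(d["at"],3)) for d in r.pinpoint(n,c)[:4]])
up=lambda a,f:cv2.resize(a[...,::-1],None,fx=f,fy=f,interpolation=2)
A=np.hstack([up(t[100:260,50:250],2),up(t[100:260,200:400],2)]); B=up(s[90:230,190:390],4)[:280*1]
B=np.hstack([up(s[95:235,180:380],2),up(s[170:310,200:400],2)])
cv2.imwrite("pics/fin.png",np.vstack([A,B])[:600]); print(r.sense()["time"])
E
```

```text
bowl_large top []
bowl_medium top [(0.78, array([ 0.642, -0.021,  0.017]))]
bowl_small top [(0.72, array([ 0.638, -0.019,  0.03 ]))]
board_top top []
pale1 top [(0.67, array([0.435, 0.352, 0.016])), (0.65, array([0.458, 0.38 , 0.019])), (0.53, array([0.468, 0.413, 0.012]))]
dark1 top [(0.75, array([0.582, 0.251, 0.011])), (0.57, array([0.457, 0.38 , 0.017])), (0.56, array([0.607, 0.308, 0.014]))]
eraser top [(0.54, array([ 0.531, -0.296,  0.002]))]
bowl_large side [(0.71, array([ 0.64 , -0.022,  0.009]))]
bowl_medium side [(0.64, array([ 0.642, -0.017,  0.021]))]
bowl_small side [(0.95, array([ 0.639, -0.02 ,  0.031]))]
board_top side [(0.27, array([0.438, 0.354, 0.017]))]
pale1 side [(0.47, array([0.438, 0.355, 0.02 ]))]
dark1 side []
eraser side [(0.57, array([ 0.526, -0.298, -0.003]))]
44.25
```

View pics/fin.png

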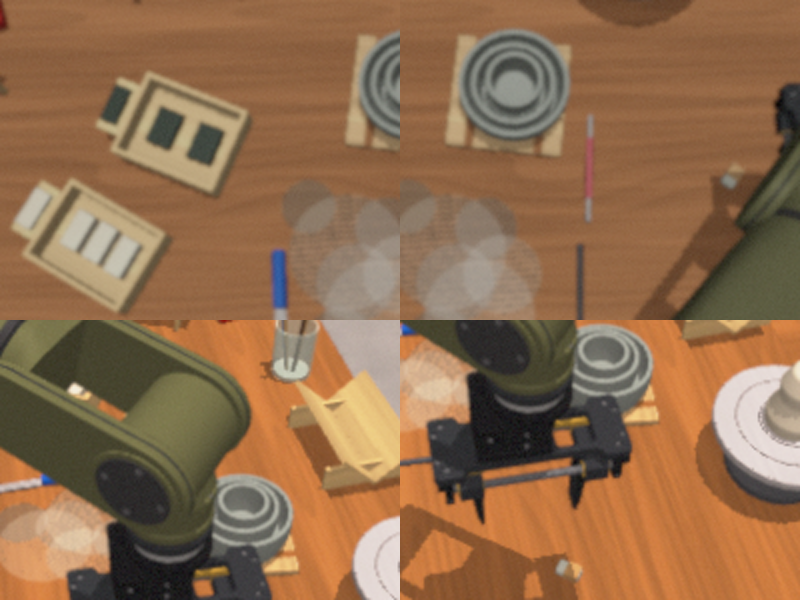

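The picture shows three bars in the pale box and two slabs in the dark box. The three bowls are nested level on the board, about 5 mm off its centre, and the tools are undisturbed.

```bash
python3 -c "
from workcell import r
print(r.hand_in())"
```

```text
the job is handed in; nothing more can be done
None
```

I handed the job in at about 44 s: the three pale bars and two dark slabs I found are in their matching boxes, the bowls are nested level about 5 mm off the board's centre, and the tools look undisturbed in the last pictures.

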